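# Feed marble dots into the inlay feed rail

## Task

Clear the stray terracotta chip out of the feeder's tray into the grey parts dish, and load every loose marble dot on the bench into the still locked tray, laid flat. Then pull the loop clip sideways out of the lock stud and put it in the dish too. Tip the tray up by its handle to its stop and keep it up until all the dots have slid along the guide rail in single file into the sloping feed channel. Let the tray back down to level, and last of all turn the clamp knob clockwise until it has clicked past its detent to its stop; put no dot into the channel by hand, and leave the cup where it is.

Things in the scene. Friction and masses are not known exactly. Their poses are not given: they have to be found in the camera images.
- dot1_mid (a point): round polished pale marble dot, a flat disc 26 mm across and 16 mm high (about 25 g), lying flat; this point is its centre, 8 mm above its underside. Absent in some starts (None)
- dot2_mid (a point): round polished pale marble dot, a flat disc 26 mm across and 16 mm high (about 25 g), lying flat; this point is its centre, 8 mm above its underside. Absent in some starts (None)
- dot3_mid (a point): round polished pale marble dot, a flat disc 26 mm across and 16 mm high (about 25 g), lying flat; this point is its centre, 8 mm above its underside. Absent in some starts (None)
- dot4_mid (a point): round polished pale marble dot, a flat disc 26 mm across and 16 mm high (about 25 g), lying flat; this point is its centre, 8 mm above its underside. Absent in some starts (None)
- dot5_mid (a point): round polished pale marble dot, a flat disc 26 mm across and 16 mm high (about 25 g), lying flat; this point is its centre, 8 mm above its underside. Absent in some starts (None)
- feeder: the feeder, a grey steel frame fixed to the bench. Origin on the bench under the middle of the tray's hinge line; x along the hinge, y from the hinge towards the tray's handle end, z up. Offsets called 'feeder' in other entries are (x, y, z) in mm in this frame. Base plate x -75 to 75, y -160 to 275, 12 mm thick. The hinge line is at y 0, z 105
- tray (a joint): tilt of the tray, rad: 0 level (rests there by its own weight), grows as the handle end is lifted, stop at 0.6, where its floor lies in one plane with the feed channel. About 0.6 kg, damped; lifting at the handle takes some 3 N; let go, it sinks back to level in under 2 s. The clip in the stud locks it. Dots in it start to slide at 0.05 to 0.1 rad
- tray_floor (a point): point on the tray's floor, feeder (0, 100, 105) when level; axes turn with the tray. Pan x -35 to 66, floor y 3 to 185 inside, walls 20 mm high. A brass guide rail 22 mm high crosses the lower corner, inner face from feeder (-35, 100) to (31, 0), leaving a mouth x 31 to 66 at the hinge, straight into the channel. A dot's centre needs 20 mm from rail and walls
- tray_handle (a point): middle of the tray's round handle bar, 12 mm thick, 68 mm long along x, at feeder (38, 230, 113) when level, 40 mm clear of the tray's end wall; it swings about the hinge line with the tray. Free below; can be pinched from above, fingers closing along feeder y, and turns in the grip
- channel: fixed feed channel that takes the dots one behind another. Origin at the middle of its mouth on its floor, feeder (48, 0, 105); its y axis points up its slope (0.6 rad) to the tray, z square to its floor. 36 mm wide inside, walls 25 mm, down to an end stop at y = -142 mm; from y = -38 on, lips leave only a 16 mm slit on top. Holds five dots
- clip_leg (a point): point on the clip's leg, 38 mm from the loop's centre along the clip's -y. The leg is clear of the stud once the clip is pulled 30 mm along feeder +y
- stud (a point): centre of the cross hole (9 mm wide, 8 mm high, along feeder y) in the lock stud, at feeder (-42, 210, 110). The stud is 20 x 14 mm, its top at z 120. A post under the loop (12 x 16 mm, top at z 90) carries the clip's outer end
- clamp (a joint): turn of the clamp knob in rad, clockwise from above; starts at 0 to 0.25, the spring detent lies at 0.5 to 0.9 (centre 0.7; some 0.15 N m), the stop is at 1.2
- clamp_grip (a point): on the knob's vertical axis at feeder (-38, -95, 70), half-way into its bar grip. The bar is 46 mm long, 14 mm thick, its top at z 77, above a round skirt (54 mm, top at z 50); this point's x axis lies along the bar and turns with it; at joint 0 it lies along feeder x
- dish: grey open parts dish fixed on the bench, 150 x 110 mm (x, y), 22 mm high, wall and floor 4 mm; origin at the centre of its underside
- cup: white cup, 68 mm across, 85 mm high, a bystander; origin at the centre of its underside
- chip_mid (a point): centre of a flat terracotta chip 26 x 22 x 8 mm (x, y, z), 15 g, that lies on the tray's floor at the start
- clip: steel R-clip, 40 g; origin at its loop's centre. Loop of 8 mm wire, 36 mm over all, in the clip's y-z plane; 5 mm leg along -y, tip 62 mm from the origin; thin spring arm 14 to 17 mm off on the +z side. Starts with its axes as the feeder's, loop upright at feeder (-42, 257, 108.5), leg through the stud. Pinch the top of the loop from above, across the wire (fingers along feeder x)

How it is judged:
By the outcome, as a careful person would: the job done as asked, in the order asked, and still so for the second after the job is handed in, with the robot touching nothing.
Of dot1, dot2, dot3, dot4, dot5 only 3 to 5 are there at a start; the rules pass over those that are not, and their reading is None.
At some moment in a run one of dot1, dot2, dot3, dot4, dot5 may be knocked a few centimetres aside while the robot is not near it.
Once in a run the grip may slacken for a moment while it holds something.
It also fails if it takes over 210 s, if anything falls off the work surface, if the arm or the gripper's body presses on something with over 40 N, if the wrist force passes 120 N, or if a joint passes its speed limit or range.

## Robot

A 6-joint arm with a two-finger parallel gripper is mounted at the origin on the work surface. World frame = base frame: x ahead of the robot, y to its left, z up, the work surface at z = 0. Lengths are in mm, angles in rad, forces in N, time in s.
With the tool pointing down it reaches from about 250 to 775 mm from the base axis. Payload 4 kg.
Tool frame: the origin (TCP) lies on the centre line of the jaws, within the pads' length; the fingertips stand 17 mm ahead of it and the grasp point (between the pads) lies 2 mm behind it (env.tips_ahead is the distance from the TCP to the fingertips, in mm); z points along the fingers, y is the line along which they close (so a half turn about z gives the same grasp; the last joint's range is limited). The gripper opens to 94 mm and grips with 3 to 60 N. Pads are 16 mm wide; open, the fingers measure 119 mm over their backs; the gripper's body (75 mm by 177 mm) begins 78 mm behind the grasp point.
Start: joints at [-1.256, 0.087, 1.371, -0, 1.684, -0.103], TCP at [223.162, -502.71, 222.506] pointing down, gripper open.
Joint ranges: [-3.1, 3.1], [-0.76, 2.03], [0.27, 2.55], [-1.08, 4.22], [0.17, 2.65], [-2.57, 2.57]. Speed limits (rad/s): [2.79, 2.79, 3.14, 3.14, 3.14, 3.14].

## Interface

Orientations are given as a rotation vector (axis times angle).
In Python, from plant import telemetry, read_camera, calibration, workorder, env gives the robot as it stands.
- The arm moves only by the tool arm_command, never from a script. Its arguments are lists of equal length, an entry for each row: "offset": the shift along the world's x, y, z in units of 40 mm (1.0 is 40 mm), a list of three; "rot": the turn, a rotation vector about the world's x, y, z in degrees, a list of three; "hand": the finger opening in mm, from 0 to 94. A call has 1 to 10 rows; each row is the pose to reach, as a shift and turn from the pose commanded when the call began; what a row does not reach only later rows make up. A row lasts 1/10 s, in which the tool goes at most 50 mm and 8.59 degrees, less where a joint would pass 70% of its speed; a pose out of reach is approached as far as the arm can. A call with a gripper value outside its range is refused whole. The fingers move at their own pace and stop on an object; "force" is the grip in N (left out, the last holds). Time passes only in rows, so rows that repeat a pose let the fingers close. It gives the time, the measured TCP pose, the force, the opening and the grip force at its end, in the units of the state.
- telemetry.state(): the state, without advancing time (a new reading comes with each control period).
- read_camera(name): name is "scene" or "top" or "wrist"; returns the picture (480x640x3 uint8, blue, green, red); there is no depth.
- calibration(name): a dict with "mtx" (3x3 intrinsics, pixels), "cam_to_world" (4x4, takes a point from camera to world coordinates). Camera axes: x right, y up, looking along -z (the intrinsics and any distortion apply to the point x, -y, -z); pixel columns grow to the right and rows downward; lengths in mm; the calibration is good to about 2 mm. A picture is of the moment at which its call begins: read the wrist's pose just before it. calibration takes no time and is no camera call; for the wrist camera it gives the pose at the moment of the call.
- workorder.sign_off(): hands the job in; it is judged then, once.
The state is a dict: "time_s": time; "joint_positions": joint angles; "joint_velocities": joint speeds; "joint_torque": joint torques, N m; "position": TCP position; "tcp_rot": TCP orientation; "force": force on the tool from outside, world axes, zero at the start; "wrist_torque": the same for the moment, N m; "gripper_width": finger opening in mm; "gripper_force": force on a finger pad.
Only numpy, scipy, OpenCV 4.12 (cv2) and the standard library are available. Lean on these libraries where they do the work, as an engineer would, in place of code of your own. Each camera call takes 0.05 s, during which the arm holds its last target. There are 200 camera calls.

## Working session

There is one attempt and no reset: what is moved stays moved. The work goes in short steps, Python scripts to look and compute and a tool call to move; the robot and the scene stay as the last step left them, time stands still between calls to the robot, and variables do not carry over. Pictures are saved under pics/ and viewed, at most 14 in all, crops included, and the job is handed in when it is done.

Besides the shell and the picture viewer there is one more tool, called as name(argument=value, ...), one argument or row to a line, values as JSON. arm_command: Moves the arm, as the interface text tells. Its arguments: {"type":"object","properties":{"offset":{"type":"array"},"rot":{"type":"array"},"hand":{"type":"array"},"force":{"type":"number"}},"required":["offset","rot","hand"]}

```bash
ls; mkdir -p pics; python3 - <<'E'
from plant import telemetry, read_camera, calibration, workorder, env
import cv2,numpy as np
print(telemetry.state())
ims=[]
for n in ["scene","top"]:
    im=read_camera(n); cv2.imwrite(f"pics/{n}0.png",im); c=calibration(n); print(n,{k:np.round(v,3).tolist() if hasattr(v,'__len__') else v for k,v in c.items()})
E
```

```text
pics
{'time_s': 0.0, 'joint_positions': array([-1.25608447e+00,  8.79422267e-02,  1.37225358e+00, -4.64231195e-05,
        1.68360601e+00, -1.03122800e-01]), 'joint_velocities': array([ 2.29252336e-03, -1.41069172e-03,  8.84376070e-04, -1.12763019e-03,
       -6.29821408e-05,  3.30501905e-04]), 'joint_torque': array([-5.66213712e-04, -3.40189075e+01, -3.02424681e+01,  7.17950170e-02,
        3.29814409e-02, -2.02635483e-04]), 'position': array([ 222.98876676, -502.19986881,  221.31147607]), 'tcp_rot': array([-3.07113935e+00, -6.51106554e-01,  4.38194158e-04]), 'force': array([ 0.45248248,  0.59980983, -0.15725951]), 'wrist_torque': array([ 0.01346416,  0.01445017, -0.00944061]), 'gripper_force': 0.0, 'gripper_width': 94.00774123762747}
scene {'mtx': [[464.414, 0.0, 317.505], [0.0, 464.414, 239.028], [0.0, 0.0, 1.0]], 'cam_to_world': [[0.759, -0.488, 0.431, 936.647], [0.651, 0.551, -0.523, -536.943], [0.018, 0.677, 0.736, 796.417], [0.0, 0.0, 0.0, 1.0]]}
top {'mtx': [[463.87, 0.0, 319.446], [0.0, 463.87, 231.831], [0.0, 0.0, 1.0]], 'cam_to_world': [[-0.02, 0.993, -0.113, 368.024], [-1.0, -0.023, -0.019, -26.684], [-0.022, 0.113, 0.993, 1243.896], [0.0, 0.0, 0.0, 1.0]]}
```

View pics/scene0.png

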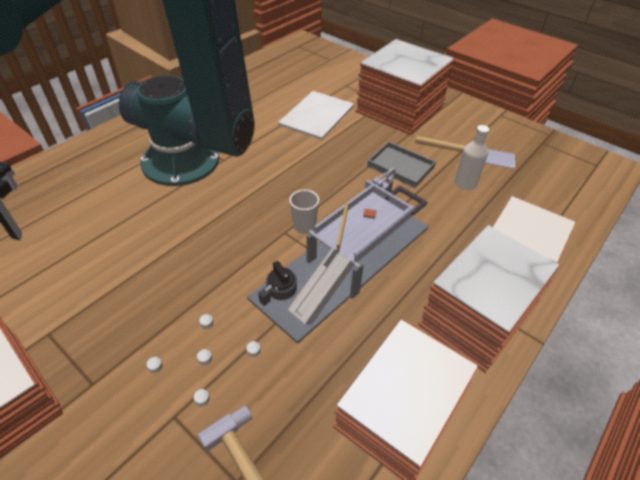

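View pics/top0.png

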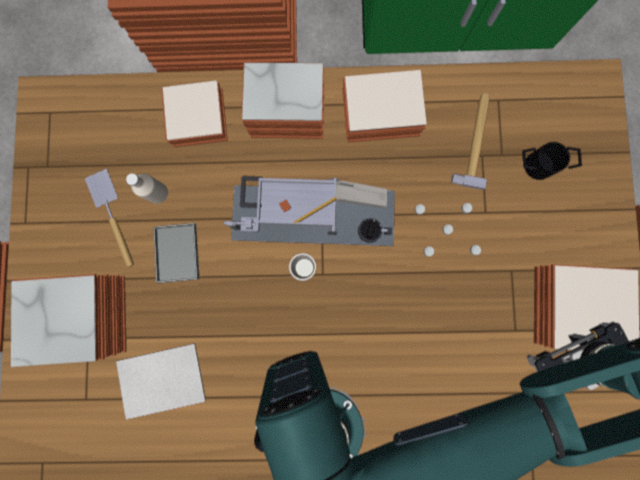

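The pictures show five marble dots on the bench: scene around (153,364), (206,321), (204,356), (253,348), (201,397), and top around (420,209), (467,208), (448,229), (429,251), (476,250). The feeder is at top (313,215) with its handle towards world +y. The chip is in the tray at top (285,206), the dish at (177,253) and the cup at (303,267).

```bash
cat > h.py <<'E'
import cv2,numpy as np
from plant import telemetry, read_camera, calibration, workorder, env
def ray(c,uv):
    M=c["mtx"];T=np.array(c["cam_to_world"]);d=c.get("dist")
    uv=np.atleast_2d(np.array(uv,float)); n=cv2.undistortPoints(uv[:,None],np.array(M),d)[:,0] if d is not None else (np.c_[uv,np.ones(len(uv))]@np.linalg.inv(M).T)[:,:2]
    return T[:3,3],np.c_[n[:,0],-n[:,1],-np.ones(len(n))]@T[:3,:3].T
def cast(c,uv,z):
    o,d=ray(c,uv); return o+d*((z-o[2])/d[:,2])[:,None]
def proj(c,P):
    T=np.array(c["cam_to_world"]);p=(np.atleast_2d(P)-T[:3,3])@T[:3,:3];q=p/-p[:,2:]
    return np.c_[q[:,0],-q[:,1],np.ones(len(q))]@np.array(c["mtx"])[:2].T
def blobs(m,a0,a1):
    n,l,s,c=cv2.connectedComponentsWithStats(m.astype(np.uint8)); return [(c[i],s[i,4],l==i) for i in range(1,n) if a0<s[i,4]<a1]
E
python3 - <<'E'
from h import *
print(calibration("top").keys())
for n in ["top","scene"]:
    im=cv2.imread(f"pics/{n}0.png");c=calibration(n);h=cv2.cvtColor(im,cv2.COLOR_BGR2HSV)
    m=(h[...,1]<60)&(h[...,2]>150)
    for p,a,_ in blobs(m,30,200): print(n,"dot",p.round(1),a,cast(c,p,8)[0].round(1))
t=cv2.imread("pics/top0.png");print(t[238,260],t[260,177],t[215,345],t[206,285])
c=calibration("top");h=cv2.cvtColor(t,cv2.COLOR_BGR2HSV)
# plate: dark low-sat region
b=t.astype(int)
m=(b[...,0]>=b[...,2]-4)&(h[...,2]<120)
m[:, :220]=0;m[:,410:]=0;m[:170]=0;m[260:]=0
for p,a,l in blobs(m,800,20000):
    ys,xs=np.nonzero(l);P=cast(c,np.c_[xs,ys],12)[:,:2].astype(np.float32);r=cv2.minAreaRect(P);print("plate",p,a,r)
m=(b[...,0]>=b[...,2]-15)&(h[...,2]<170);m[:,:150]=0;m[:,205:]=0;m[:218]=0;m[290:]=0
for p,a,l in blobs(m,500,20000):
    ys,xs=np.nonzero(l);P=cast(c,np.c_[xs,ys],22)[:,:2].astype(np.float32);print("dish",p,a,cv2.minAreaRect(P))
big=cv2.resize(t[175:290,145:405],None,fx=3,fy=3,interpolation=cv2.INTER_CUBIC)
cv2.imwrite("pics/crop1.png",big)
E
```

```text
dict_keys(['mtx', 'cam_to_world'])
top dot [467.1 207. ] 70 [ 566.6 -399.7    8. ]
top dot [419.9 208.4] 74 [ 565.9 -273.8    8. ]
top dot [245. 223.] 128 [537.3 197.4   8. ]
top dot [448.  228.9] 75 [ 508.8 -346.     8. ]
top dot [475.9 249.6] 76 [ 451.9 -416.7    8. ]
top dot [429.1 251. ] 78 [ 451.  -292.9    8. ]
top dot [576.7 354.7] 46 [ 175.5 -658.3    8. ]
top dot [592.3 386.5] 41 [  95.5 -691.2    8. ]
top dot [347.9 404.1] 38 [ 61.5 -66.9   8. ]
scene dot [338.1  41.6] 150 [-129.7  848.     8. ]
scene dot [105.6  65.6] 45 [-603.8  155.2    8. ]
scene dot [88.9 70. ] 32 [-617.9  100.1    8. ]
scene dot [72.4 75.9] 38 [-621.9   41.7    8. ]
scene dot [101.  107.1] 77 [-383.    -0.4    8. ]
scene dot [ 46.9 112.2] 65 [-477.1 -124.4    8. ]
scene dot [ 30.  121.2] 69 [-468.  -181.5    8. ]
scene dot [ 73.  126.1] 37 [-352.2 -110.9    8. ]
scene dot [552.4 125. ] 60 [701.6 851.8   8. ]
scene dot [ 54.5 127. ] 32 [-387.3 -149.     8. ]
scene dot [482.8 128.4] 78 [552.  692.1   8. ]
scene dot [ 39.  138.2] 52 [-367.7 -206.1    8. ]
scene dot [588.2 139.6] 142 [810.2 848.4   8. ]
s
[... 214 characters left out ...]
 157 [362.6 102.1   8. ]
scene dot [330.2 214.8] 88 [446.  104.2   8. ]
scene dot [205.3 319.3] 124 [ 449.2 -288.5    8. ]
scene dot [252.7 346.9] 143 [ 563.9 -269.5    8. ]
scene dot [203.3 355. ] 145 [ 507.  -341.9    8. ]
scene dot [153.  362.7] 152 [ 449.9 -412.7    8. ]
scene dot [200.5 395.6] 173 [ 564.2 -396.2    8. ]
scene dot [526.3 419.2] 39 [1016.1  -57.9    8. ]
[111 105  99] [145 145 142] [120 113 108] [ 59  88 155]
plate [332.11985438 227.76113134] 3571 ((547.73046875, 17.6275634765625), (438.3280029296875, 143.1352081298828), 88.7182846069336)
dish [175.71708564 252.62590541] 2347 ((461.053955078125, 379.7094421386719), (149.2783203125, 112.53062438964844), 3.9381039142608643)
```

View pics/crop1.png

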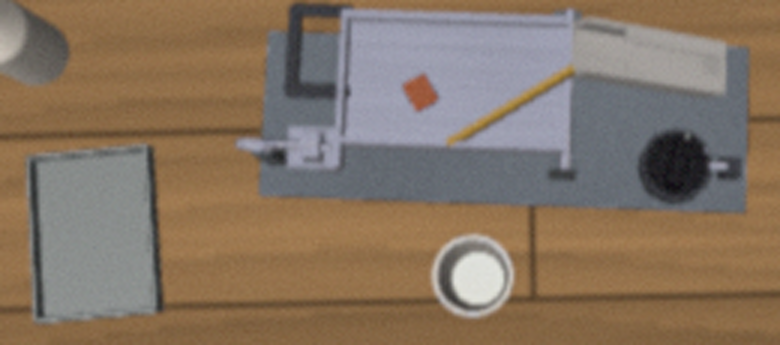

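The crop shows the plate's corners at (258,195), (746,212), (748,47) and (268,30). The tray handle is at left (290,50), the clip at (255,150), the chip at (421,92), the rail from (450,143) to (572,70), and the knob at (675,165).

```bash
cat >> h.py <<'E'
from scipy.optimize import least_squares
def fitF(obs):  # obs: list of (calib, uv, feeder xyz)
    def f(p):
        R=np.array([[np.cos(p[2]),-np.sin(p[2])],[np.sin(p[2]),np.cos(p[2])]])
        return np.concatenate([proj(c,np.r_[R@np.array(X[:2])+p[:2],X[2]])[0]-uv for c,uv,X in obs])
    return least_squares(f,[530,0,-.02])
E
python3 - <<'E'
from h import *
c=calibration("top"); o=np.array([145,175])
pts=[((258,195),(-75,275,12)),((746,212),(-75,-160,12)),((748,47),(75,-160,12)),((268,30),(75,275,12)),((572,13),(66,3,125)),((341,12),(66,188,125)),((572,72),(31,0,127)),((688,160),(-38,-95,77)),((290,5),(72,230,113))]
r=fitF([(c,np.array(u)/3+o,X) for u,X in pts]);print(r.x,r.fun.reshape(-1,2).round(1).tolist())
s=calibration("scene")
pts2=[((249,295),(-75,-160,12)),((299,334),(75,-160,12)),((427,232),(75,275,12))]
r=fitF([(c,np.array(u)/3+o,X) for u,X in pts]+[(s,np.array(u),X) for u,X in pts2]);print(r.x,r.fun.reshape(-1,2).round(1).tolist())
st=telemetry.state()
from scipy.spatial.transform import Rotation as R
print(R.from_rotvec(st["tcp_rot"]).as_matrix().round(3))
w=calibration("wrist");print(w["mtx"],np.array(w["cam_to_world"]).round(3))
print("chip",cast(c,np.array([421,92])/3+o,113),"cup",cast(c,np.array([473,276])/3+o,85))
for u in ((30,155),(150,147),(161,310),(40,322)): print("dish",cast(c,np.array(u)/3+o,22).round(1))
E
```

```text
[ 5.51310082e+02 -4.41857124e+01 -5.94200334e-02] [[-0.1, -0.4], [0.1, -0.0], [0.6, -0.6], [-0.1, -0.3], [-0.9, 2.8], [1.1, 0.6], [-0.2, -2.9], [-2.5, -0.4], [2.2, 1.1]]
[ 5.52365708e+02 -4.20186097e+01 -6.38189274e-02] [[-1.0, -1.2], [-0.9, -0.2], [-0.1, -0.7], [-0.8, -1.1], [-1.7, 2.4], [0.3, -0.1], [-1.1, -3.3], [-3.5, -0.6], [1.4, 0.4], [-3.8, -0.3], [-3.2, 6.0], [0.9, -6.6]]
[[ 0.914  0.406 -0.001]
 [ 0.406 -0.914  0.002]
 [ 0.    -0.002 -1.   ]]
[[364.81006881   0.         314.9278082 ]
 [  0.         364.81006881 240.3136727 ]
 [  0.           0.           1.        ]] [[ 4.05000e-01  8.80000e-01  2.47000e-01  2.95037e+02]
 [-9.14000e-01  3.90000e-01  1.07000e-01 -4.70487e+02]
 [-2.00000e-03 -2.69000e-01  9.63000e-01  3.85627e+02]
 [ 0.00000e+00  0.00000e+00  0.00000e+00  1.00000e+00]]
chip [[563.90141517  78.21349164 113.        ]] cup [[412.6771314   39.37773769  85.        ]]
dish [[531.2 436.6  22. ]]
dish [[535.9 329.   22. ]]
dish [[391.1 317.9  22. ]]
dish [[382.9 424.8  22. ]]
```

arm_command(
  offset=[
    [8.75, 13.9, 1.35],
    [8.75, 13.9, 1.35],
    [8.75, 13.9, 1.35],
    [8.75, 13.9, 1.35],
    [8.75, 13.9, 1.35],
    [8.75, 13.9, 1.35],
    [8.75, 13.9, 1.35],
    [8.75, 13.9, 1.35],
    [8.75, 13.9, 1.35],
    [8.75, 13.9, 1.35],
  ],
  rot=[
    [0, 0, -8],
    [0, 0, -16],
    [0, 0, -24],
    [0, 0, -27.3],
    [0, 0, -27.3],
    [0, 0, -27.3],
    [0, 0, -27.3],
    [0, 0, -27.3],
    [0, 0, -27.3],
    [0, 0, -27.3],
  ],
  hand=[60, 60, 60, 60, 60, 60, 60, 60, 60, 60],
  force=20,
)

```text
time_s: 1.1
position: [487.8, -81.2, 263.1]
tcp_rot: [3.14, -0.092, -0.001]
force: [0.3, -0.9, -0.2]
gripper_width: 59.7
gripper_force: 0.0
```

arm_command(
  offset=[
    [1.0, 1.7, 0.2],
    [2.1, 3.4, 0.35],
    [2.1, 3.4, 0.35],
    [2.1, 3.4, 0.35],
    [2.1, 3.4, 0.35],
    [2.1, 3.4, 0.35],
  ],
  rot=[
    [0, 0, 0],
    [0, 0, 0],
    [0, 0, 0],
    [0, 0, 0],
    [0, 0, 0],
    [0, 0, 0],
  ],
  hand=[60, 60, 60, 60, 60, 60],
)

```text
time_s: 1.7
position: [570.7, 51.8, 276.7]
tcp_rot: [3.139, -0.093, -0.002]
force: [0.1, -0.9, -0.1]
gripper_width: 59.8
gripper_force: 0.0
```

```bash
python3 - <<'E'
from h import *
import pickle
st=telemetry.state();c=calibration("wrist");im=read_camera("wrist")
print(st["position"],st["tcp_rot"]);cv2.imwrite("pics/w1.png",im);pickle.dump(c,open("w1.pkl","wb"))
E
```

```text
[570.71326124  51.84138256 276.71750663] [ 3.13915981e+00 -9.32661805e-02 -2.38997794e-03]
```

View pics/w1.png

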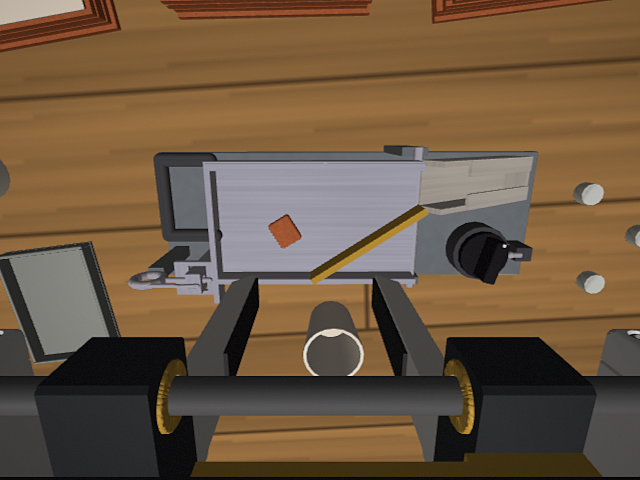

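The wrist picture shows the tray at (205–420,162–280), the chip at (285,231), the rail from (313,280) to (424,208) and the knob at (485,250). The clip loop is at (148,281), the stud at (192,275) and the plate corner at (537,153).

```bash
python3 - <<'E'
from h import *
import pickle
c=pickle.load(open("w1.pkl","rb"));t=calibration("top");o=np.array([145,175])
pc=[((258,195),(-75,275,12)),((746,212),(-75,-160,12)),((748,47),(75,-160,12)),((268,30),(75,275,12))]
wp=[((537,153),(75,-160,12)),((311,278),(-35,100,127)),((424,206),(31,0,127)),((148,281),(-42,257,126))]
r=fitF([(t,np.array(u)/3+o,X) for u,X in pc]+[(c,np.array(u),X) for u,X in wp]);print(r.x,r.fun.reshape(-1,2).round(1).tolist())
p=r.x
Rm=np.array([[np.cos(p[2]),-np.sin(p[2])],[np.sin(p[2]),np.cos(p[2])]])
P=[(75,-160,12),(-75,-160,12),(-35,100,127),(31,0,127),(-52,217,120),(-32,217,120),(-52,203,120),(-32,203,120),(-42,257,126),(-38,-95,77),(66,185,125),(66,3,125),(-35,185,125),(4,230,119),(72,230,119),(66,185,105),(-35,185,105),(66,0,130),(30,0,130)]
im=cv2.imread("pics/w1.png");crop=cv2.resize(im[140:300,140:540],None,fx=2,fy=2,interpolation=cv2.INTER_CUBIC)
for X in P:
    q=proj(c,np.r_[Rm@np.array(X[:2])+p[:2],X[2]])[0];cv2.circle(crop,tuple(int(v) for v in (q-[140,140])*2),2,(0,255,0),-1)
cv2.imwrite("pics/w1o.png",crop)
h=cv2.cvtColor(im,cv2.COLOR_BGR2HSV);m=(h[...,1]>130)&(h[...,0]<12)&(h[...,2]>80);m[:200]=0;m[260:]=0;m[:,:240]=0;m[:,330:]=0
for q,a,l in blobs(m,100,3000):
    ys,xs=np.nonzero(l);W=cast(c,np.c_[xs,ys],111)[:,:2];print(q,a,cv2.minAreaRect(W.astype(np.float32)))
E
```

```text
[ 5.54060133e+02 -4.42046199e+01 -6.50045031e-02] [[-0.2, -2.0], [-0.1, -0.7], [0.7, -1.2], [0.1, -1.9], [3.0, -1.3], [0.6, -0.0], [2.5, 1.6], [-5.7, 3.0]]
[284.45409015 231.31385643] 599 ((567.2276611328125, 80.65077209472656), (25.357961654663086, 21.122364044189453), 28.066272735595703)
```

View pics/w1o.png

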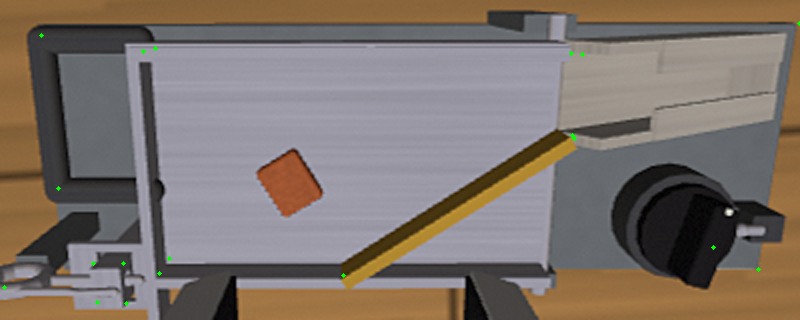

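The overlay puts the chip at crop (290,183) and matches the rail and tray edges to within 2–3 px. The knob and short edges are slightly off, so I will zoom in once to refine the fit.

```bash
python3 - <<'E'
from h import *
im=cv2.imread("pics/w1.png")
a=np.hstack([im[140:300,125:245],im[140:300,430:550]])
cv2.imwrite("pics/w1z.png",cv2.resize(a,None,fx=3.3,fy=3.3,interpolation=cv2.INTER_CUBIC))
E
```

```text
(no output)
```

View pics/w1z.png

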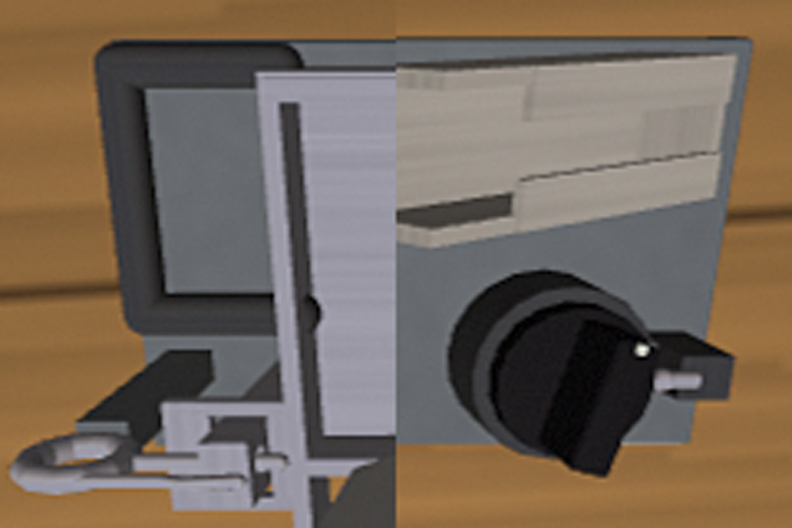

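```bash
python3 - <<'E'
from h import *
import pickle
c=pickle.load(open("w1.pkl","rb"))
L=lambda x,y:(x/3.3+125,y/3.3+140);Q=lambda x,y:((x-396)/3.3+430,y/3.3+140)
wp=[(Q(750,38),(75,-160,12)),(Q(690,443),(-75,-160,12)),(L(281,103),(66,185,125)),(L(320,437),(-35,185,105)),(L(122,63),(72,230,113)),(L(143,313),(4,230,113)),(L(222,475),(-42,210,120)),(Q(597,397),(-38,-95,77)),((311.5,279),(-35,100,127)),((427,209),(31,0,127))]
r=fitF([(c,np.array(u),X) for u,X in wp]);print(r.x,r.fun.reshape(-1,2).round(1).tolist())
E
```

```text
[ 5.53527611e+02 -4.21368373e+01 -5.64624908e-02] [[0.5, -0.5], [-0.7, -0.1], [-1.1, -2.9], [1.3, -1.0], [-0.9, 1.4], [1.4, 0.4], [1.2, 0.2], [4.2, 3.4], [-1.8, 0.5], [-3.2, -0.6]]
```

arm_command(
  offset=[
    [-0.09, 0.72, -0.9],
    [-0.09, 0.72, -1.8],
    [-0.09, 0.72, -2.6],
    [-0.09, 0.72, -3.1],
    [-0.09, 0.72, -3.5],
    [-0.09, 0.72, -3.7],
    [-0.09, 0.72, -3.81],
    [-0.09, 0.72, -3.81],
    [-0.09, 0.72, -3.81],
  ],
  rot=[
    [0, 0, 8],
    [0, 0, 16],
    [0, 0, 24],
    [0, 0, 31],
    [0, 0, 31],
    [0, 0, 31],
    [0, 0, 31],
    [0, 0, 31],
    [0, 0, 31],
  ],
  hand=[44, 44, 44, 44, 44, 44, 44, 44, 44],
  force=15,
)

```text
time_s: 2.65
position: [568.3, 81.2, 126.1]
tcp_rot: [3.05, 0.749, 0.003]
force: [-0.6, 0.3, 0.5]
gripper_width: 44.3
gripper_force: 0.0
```

arm_command(
  offset=[
    [0, 0, 0],
    [0, 0, 0],
    [0, 0, 0],
    [0, 0, 0],
    [0, 0, 0],
    [0, 0, 0],
    [0, 0, 0],
  ],
  rot=[
    [0, 0, 0],
    [0, 0, 0],
    [0, 0, 0],
    [0, 0, 0],
    [0, 0, 0],
    [0, 0, 0],
    [0, 0, 0],
  ],
  hand=[8, 8, 8, 8, 8, 8, 8],
  force=15,
)

```text
time_s: 3.35
position: [567.9, 81.7, 125.3]
tcp_rot: [3.05, 0.751, 0.001]
force: [-0.6, 0.8, 2.6]
gripper_width: 21.3
gripper_force: 15.0
```

arm_command(
  offset=[
    [0, 0, 0.9],
    [0, 0, 1.9],
    [-0.4, 1.0, 1.9],
    [-0.8, 2.2, 1.9],
    [-1.2, 3.4, 1.9],
    [-1.57, 4.6, 1.9],
    [-1.57, 5.8, 1.6],
    [-1.57, 6.9, 1.0],
    [-1.57, 7.38, 0],
    [-1.57, 7.38, -1.0],
  ],
  rot=[
    [0, 0, 0],
    [0, 0, 0],
    [0, 0, 0],
    [0, 0, 0],
    [0, 0, 0],
    [0, 0, 0],
    [0, 0, 0],
    [0, 0, 0],
    [0, 0, 0],
    [0, 0, 0],
  ],
  hand=[8, 8, 8, 8, 8, 8, 8, 8, 8, 8],
)

```text
time_s: 4.35
position: [504.3, 380.2, 83.5]
tcp_rot: [-3.048, -0.756, -0.002]
force: [-0.0, -0.7, -0.8]
gripper_width: 21.9
gripper_force: 15.0
```

arm_command(
  offset=[
    [0, 0, -0.7],
    [0, 0, -1.2],
    [0, 0, -1.42],
    [0, 0, -1.42],
    [0, 0, -1.42],
    [0, 0, -1.42],
    [0, 0, -1.42],
    [0, 0, -1.42],
    [0, 0, 0.5],
    [0, 0, 1.5],
  ],
  rot=[
    [0, 0, 0],
    [0, 0, 0],
    [0, 0, 0],
    [0, 0, 0],
    [0, 0, 0],
    [0, 0, 0],
    [0, 0, 0],
    [0, 0, 0],
    [0, 0, 0],
    [0, 0, 0],
  ],
  hand=[8, 8, 8, 8, 40, 40, 40, 40, 40, 40],
)

```text
time_s: 5.35
position: [503.5, 375.9, 127.0]
tcp_rot: [3.049, 0.75, -0.008]
force: [0.8, -1.0, 0.4]
gripper_width: 40.2
gripper_force: 0.0
```

```bash
python3 - <<'E'
from h import *
s=telemetry.state();print(s["time_s"],s["position"],s["tcp_rot"],s["gripper_width"])
im=read_camera("top");c=calibration("top");h=cv2.cvtColor(im,cv2.COLOR_BGR2HSV)
cv2.imwrite("pics/top1.png",im)
for p,a,_ in blobs((h[...,1]<60)&(h[...,2]>150),30,200): print("dot",p.round(1),a,cast(c,p,14)[0].round(1))
s=read_camera("scene");cv2.imwrite("pics/scene1.png",s);h=cv2.cvtColor(s,cv2.COLOR_BGR2HSV)
m=(h[...,0]<14)&(h[...,1]>130)
for p,a,_ in blobs(m[130:230,340:440],15,300): print("chip",p+[340,130],a,cast(calibration("scene"),p+[340,130],10))
E
```

```text
5.35 [503.50934923 375.92254694 126.98179172] [ 3.04905495  0.74984271 -0.00796832] 40.246090416483824
dot [316.2  25.2] 41 [1092.7   -5.8   14. ]
dot [312.9  38.4] 74 [1054.     4.3   14. ]
dot [326.3  45.5] 39 [1031.9  -32.9   14. ]
dot [411.5  57.6] 36 [ 988.9 -268.5   14. ]
dot [401.9  61. ] 34 [ 979.6 -241.4   14. ]
dot [  6.9 144.1] 42 [772.3 857.6  14. ]
dot [ 94.  177.1] 146 [672.9 610.5  14. ]
dot [467.  207.3] 76 [ 564.9 -397.7   14. ]
dot [419.9 208.5] 76 [ 564.7 -272.7   14. ]
dot [447.9 228.9] 79 [ 508.1 -344.    14. ]
dot [125.4 242.2] 54 [492.1 519.   14. ]
dot [475.9 249.6] 77 [ 451.3 -414.7   14. ]
dot [429.  250.9] 80 [ 450.8 -291.4   14. ]
dot [295.9 404.6] 46 [63.8 66.5 14. ]
chip [408.28571429 131.3877551 ] 49 [[395.73371101 525.7979105   10.        ]]
chip [411.88888889 171.55555556] 27 [[505.31846216 374.99841022  10.        ]]
```

arm_command(
  offset=[
    [0, -0.5, 1.0],
    [0, -1.5, 2.0],
    [0, -2.6, 2.5],
    [0, -3.8, 2.5],
    [0, -5, 2.5],
    [0, -6.2, 2.5],
    [0, -7.4, 2.5],
    [0, -8.6, 2.5],
    [0, -9.8, 2.5],
    [0, -11, 2.5],
  ],
  rot=[
    [0, 0, -8],
    [0, 0, -16],
    [0, 0, -24],
    [0, 0, -31],
    [0, 0, -31],
    [0, 0, -31],
    [0, 0, -31],
    [0, 0, -31],
    [0, 0, -31],
    [0, 0, -31],
  ],
  hand=[46, 46, 46, 46, 46, 46, 46, 46, 46, 46],
)

```text
time_s: 6.45
position: [504.5, -65.0, 228.4]
tcp_rot: [3.14, -0.092, 0.002]
force: [0.3, 0.2, -0.1]
gripper_width: 45.8
gripper_force: 0.0
```

arm_command(
  offset=[
    [0, -1.2, 0],
    [0, -2.4, 0],
    [0, -3.6, 0],
    [0, -4.8, 0],
    [0, -6, 0],
    [0, -7, 0],
    [0, -7, 0],
    [0, -7, 0],
    [0, -7, 0],
  ],
  rot=[
    [0, 0, 0],
    [0, 0, 0],
    [0, 0, 0],
    [0, 0, 0],
    [0, 0, 0],
    [0, 0, 0],
    [0, 0, 0],
    [0, 0, 0],
    [0, 0, 0],
  ],
  hand=[46, 46, 46, 46, 46, 46, 46, 46, 46],
)

```text
time_s: 7.35
position: [505.1, -342.1, 228.2]
tcp_rot: [-3.14, 0.091, -0.0]
force: [-0.3, -0.2, -0.4]
gripper_width: 46.4
gripper_force: 0.0
```

```bash
cat >> h.py <<'E'
def dots(tag):
    s=telemetry.state();c=calibration("wrist");im=read_camera("wrist");cv2.imwrite(f"pics/{tag}.png",im)
    print(s["time_s"].__round__(2),s["position"].round(1),s["tcp_rot"].round(3))
    h=cv2.cvtColor(im,cv2.COLOR_BGR2HSV);m=(h[...,1]<40)&(h[...,2]>150)
    for p,a,l in blobs(m,200,4000):
        q=cv2.fitEllipse(cv2.findContours(l.astype(np.uint8),0,1)[0][0]);w=cast(c,p,11)[0]
        print("dot",p.round(1),a,np.round(q[1],1),w.round(1),"move",((w-s["position"])/40)[:2].round(2))
E
python3 -c "
from h import *
dots('w2')"
```

```text
7.35 [ 505.1 -342.1  228.2] [-3.14   0.091 -0.   ]
dot [377.1  73.4] 2308 [ 28.2 111.7] [ 640.1 -409.5   11. ] move [ 3.38 -1.69]
dot [366.5 152.1] 498 [23.7 24.9] [ 567.  -397.9   11. ] move [ 1.55 -1.39]
dot [241.7 159.8] 487 [23.2 24.8] [ 566.8 -270.3   11. ] move [1.54 1.8 ]
dot [315.9 210.9] 436 [22.4 23. ] [ 509.5 -343.    11. ] move [ 0.11 -0.02]
dot [383.4 258.5] 393 [20.6 22.4] [ 451.9 -414.    11. ] move [-1.33 -1.8 ]
dot [270.5 265.3] 378 [20.  22.2] [ 451.4 -289.3   11. ] move [-1.34  1.32]
dot [591.5 357. ] 679 [19.2 47. ] [ 313.7 -660.6   11. ] move [-4.78 -7.96]
dot [570.3 444.4] 1104 [19.8 75. ] [ 185.8 -651.9   11. ] move [-7.98 -7.74]
```

arm_command(
  offset=[
    [0.11, -0.02, -1.2],
    [0.11, -0.02, -2.4],
    [0.11, -0.02, -3.6],
    [0.11, -0.02, -4.5],
    [0.11, -0.02, -5],
    [0.11, -0.02, -5.2],
    [0.11, -0.02, -5.2],
    [0.11, -0.02, -5.2],
  ],
  rot=[
    [0, 0, 0],
    [0, 0, 0],
    [0, 0, 0],
    [0, 0, 0],
    [0, 0, 0],
    [0, 0, 0],
    [0, 0, 0],
    [0, 0, 0],
  ],
  hand=[46, 46, 46, 46, 46, 46, 46, 46],
  force=20,
)

```text
time_s: 8.2
position: [510.5, -344.1, 22.0]
tcp_rot: [3.138, -0.09, 0.004]
force: [-0.7, 0.2, 0.2]
gripper_width: 46.4
gripper_force: 0.0
```

arm_command(
  offset=[
    [0, 0, 0],
    [0, 0, 0],
    [0, 0, 0],
    [0, 0, 0],
    [0, 0, 0],
    [0, 0, 0],
    [0, 0, 0.3],
    [0, 0, 1.5],
  ],
  rot=[
    [0, 0, 0],
    [0, 0, 0],
    [0, 0, 0],
    [0, 0, 0],
    [0, 0, 0],
    [0, 0, 0],
    [0, 0, 0],
    [0, 0, 0],
  ],
  hand=[15, 15, 15, 15, 15, 15, 15, 15],
)

```text
time_s: 9.0
position: [505.3, -340.9, 73.7]
tcp_rot: [-3.131, 0.092, 0.019]
force: [-0.1, -0.8, -0.6]
gripper_width: 25.5
gripper_force: 20.0
```

arm_command(
  offset=[
    [0, 0.5, 1.0],
    [0.2, 1.4, 1.9],
    [0.4, 2.5, 2.5],
    [0.7, 3.7, 2.75],
    [1.0, 4.9, 2.75],
    [1.3, 6.1, 2.75],
    [1.6, 7.3, 2.75],
    [1.9, 8.5, 2.75],
    [2.2, 9.7, 2.75],
    [2.4, 10.8, 2.75],
  ],
  rot=[
    [0, 0, 0],
    [0, 0, 0],
    [0, 0, 0],
    [0, 0, 0],
    [0, 0, 0],
    [0, 0, 0],
    [0, 0, 0],
    [0, 0, 0],
    [0, 0, 0],
    [0, 0, 0],
  ],
  hand=[15, 15, 15, 15, 15, 15, 15, 15, 15, 15],
)

```text
time_s: 10.0
position: [605.3, 90.4, 190.1]
tcp_rot: [-3.14, 0.091, 0.001]
force: [-0.7, 1.4, -1.0]
gripper_width: 25.3
gripper_force: 20.0
```

arm_command(
  offset=[
    [0, 0.45, 0],
    [0, 0.45, 0],
    [0, 0.45, 0],
    [0, 0.45, 0],
  ],
  rot=[
    [0, 0, 0],
    [0, 0, 0],
    [0, 0, 0],
    [0, 0, 0],
  ],
  hand=[15, 15, 15, 15],
)

```text
time_s: 10.4
position: [605.2, 104.0, 190.1]
tcp_rot: [3.139, -0.096, -0.0]
force: [0.6, 0.1, -0.4]
gripper_width: 25.7
gripper_force: 20.0
```

arm_command(
  offset=[
    [0, 0.05, -0.5],
    [0, 0.05, -1.0],
    [0, 0.05, -1.4],
    [0, 0.05, -1.6],
    [0, 0.05, -1.6],
    [0, 0.05, -1.6],
    [0, 0.05, -1.6],
  ],
  rot=[
    [0, 0, 0],
    [0, 0, 0],
    [0, 0, 0],
    [0, 0, 0],
    [0, 0, 0],
    [0, 0, 0],
    [0, 0, 0],
  ],
  hand=[15, 15, 15, 15, 15, 15, 15],
)

```text
time_s: 11.1
position: [605.9, 107.6, 127.3]
tcp_rot: [-3.14, 0.093, -0.003]
force: [0.7, -0.9, -0.4]
gripper_width: 25.5
gripper_force: 20.0
```

arm_command(
  offset=[
    [0, 0, 0],
    [0, 0, 0],
    [0, 0, 0],
    [0, 0, 0.4],
    [0, 0, 1.2],
    [0, 0, 2],
    [0, -0.8, 2],
    [0, -2, 2],
    [0, -3.2, 2],
    [0, -4.4, 2],
  ],
  rot=[
    [0, 0, 0],
    [0, 0, 0],
    [0, 0, 0],
    [0, 0, 0],
    [0, 0, 0],
    [0, 0, 0],
    [0, 0, 0],
    [0, 0, 0],
    [0, 0, 0],
    [0, 0, 0],
  ],
  hand=[32, 32, 32, 32, 32, 32, 46, 46, 46, 46],
)

```text
time_s: 12.1
position: [605.2, -69.3, 206.4]
tcp_rot: [3.14, -0.09, 0.001]
force: [0.4, 0.4, -0.1]
gripper_width: 46.1
gripper_force: 0.0
```

```bash
python3 -c "
from h import *
dots('w3')"
```

```text
12.1 [605.2 -69.3 206.4] [ 3.14e+00 -9.00e-02  1.00e-03]
dot [372.    5.5] 1244 [ 14.3 231. ] [ 791.7 -129.4   11. ] move [ 4.66 -1.5 ]
dot [140.2 230.5] 541 [0. 1.] [604.2 108.9  11. ] move [-0.03  4.45]
dot [517.4 246.5] 450 [21.3 24.9] [ 564.7 -275.1   11. ] move [-1.01 -5.15]
dot [377.8 263.8] 1700 [ 16.2 158.5] [ 554.2 -131.6   11. ] move [-1.27 -1.56]
dot [277.4 328.1] 1009 [21.5 85.8] [486.  -20.7  11. ] move [-2.98  1.22]
dot [526.7 343.9] 281 [17.3 19.9] [ 450.4 -295.6   11. ] move [-3.87 -5.66]
```

View pics/w3.png

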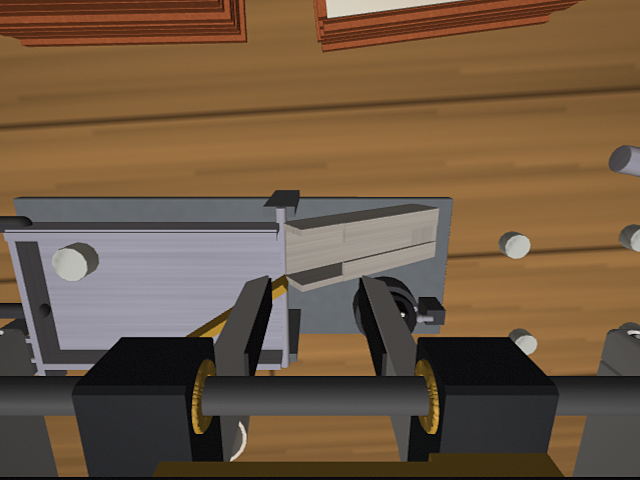

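The first dot lies flat in the tray at (70,262), clear of the walls. I carry on with the next dots.

arm_command(
  offset=[
    [-0.2, -1.2, 0],
    [-0.4, -2.4, 0],
    [-0.7, -3.5, -0.4],
    [-0.96, -4.5, -1.2],
    [-0.96, -5.02, -2.2],
    [-0.96, -5.02, -3.3],
    [-0.96, -5.02, -4.2],
    [-0.96, -5.02, -4.65],
    [-0.96, -5.02, -4.65],
    [-0.96, -5.02, -4.65],
  ],
  rot=[
    [0, 0, 0],
    [0, 0, 0],
    [0, 0, 0],
    [0, 0, 0],
    [0, 0, 0],
    [0, 0, 0],
    [0, 0, 0],
    [0, 0, 0],
    [0, 0, 0],
    [0, 0, 0],
  ],
  hand=[46, 46, 46, 46, 46, 46, 46, 46, 46, 46],
  force=20,
)

```text
time_s: 13.15
position: [567.0, -268.6, 19.9]
tcp_rot: [-3.14, 0.092, 0.0]
force: [0.7, -0.4, -0.2]
gripper_width: 46.1
gripper_force: 0.0
```

arm_command(
  offset=[
    [0, 0, 0],
    [0, 0, 0],
    [0, 0, 0],
    [0, 0, 0],
    [0, 0, 0],
    [0, 0, 0],
  ],
  rot=[
    [0, 0, 0],
    [0, 0, 0],
    [0, 0, 0],
    [0, 0, 0],
    [0, 0, 0],
    [0, 0, 0],
  ],
  hand=[15, 15, 15, 15, 15, 15],
)

```text
time_s: 13.75
position: [567.0, -268.8, 20.3]
tcp_rot: [3.14, -0.092, 0.001]
force: [-0.1, -0.4, 1.6]
gripper_width: 25.2
gripper_force: 20.0
```

arm_command(
  offset=[
    [0, 0, 1.0],
    [0, 0.2, 2.2],
    [0, 0.9, 3.2],
    [0.1, 2.0, 3.9],
    [0.3, 3.2, 4.2],
    [0.5, 4.4, 4.2],
    [0.7, 5.6, 4.2],
    [0.9, 6.8, 4.2],
    [0.9, 7.8, 4.2],
    [0.9, 8.2, 3.8],
  ],
  rot=[
    [0, 0, 0],
    [0, 0, 0],
    [0, 0, 0],
    [0, 0, 0],
    [0, 0, 0],
    [0, 0, 0],
    [0, 0, 0],
    [0, 0, 0],
    [0, 0, 0],
    [0, 0, 0],
  ],
  hand=[15, 15, 15, 15, 15, 15, 15, 15, 15, 15],
)

```text
time_s: 14.75
position: [604.0, 63.2, 174.5]
tcp_rot: [-3.139, 0.085, -0.008]
force: [0.3, -0.9, -1.1]
gripper_width: 25.5
gripper_force: 20.0
```

arm_command(
  offset=[
    [0, 0, -0.3],
    [0, 0, -0.7],
    [0, 0, -1.0],
    [0, 0, -1.14],
    [0, 0, -1.14],
    [0, 0, -1.14],
    [0, 0, -1.14],
  ],
  rot=[
    [0, 0, 0],
    [0, 0, 0],
    [0, 0, 0],
    [0, 0, 0],
    [0, 0, 0],
    [0, 0, 0],
    [0, 0, 0],
  ],
  hand=[15, 15, 15, 15, 15, 15, 15],
)

```text
time_s: 15.45
position: [603.4, 58.8, 127.3]
tcp_rot: [3.14, -0.093, 0.002]
force: [0.2, -0.2, 0.1]
gripper_width: 25.6
gripper_force: 20.0
```

arm_command(
  offset=[
    [0, 0, 0],
    [0, 0, 0],
    [0, 0, 0],
    [0, 0, 0.4],
    [0, 0, 1.2],
    [0, 0, 2],
    [0, -0.8, 2],
    [0, -2, 2],
    [0, -3.2, 2],
    [0, -4.4, 2],
  ],
  rot=[
    [0, 0, 0],
    [0, 0, 0],
    [0, 0, 0],
    [0, 0, 0],
    [0, 0, 0],
    [0, 0, 0],
    [0, 0, 0],
    [0, 0, 0],
    [0, 0, 0],
    [0, 0, 0],
  ],
  hand=[32, 32, 32, 32, 32, 32, 46, 46, 46, 46],
)

```text
time_s: 16.45
position: [602.8, -118.1, 206.8]
tcp_rot: [3.14, -0.09, 0.001]
force: [0.9, -1.3, -0.5]
gripper_width: 45.9
gripper_force: 0.0
```

```bash
cat >> h.py <<'E'
def tdots():
    s=telemetry.state();print(s["time_s"].__round__(2),s["position"].round(1),s["gripper_width"])
    im=read_camera("top");c=calibration("top");h=cv2.cvtColor(im,cv2.COLOR_BGR2HSV)
    m=(h[...,1]<60)&(h[...,2]>150);m[:180]=0;m[270:]=0;m[:,:400]=0;m[:,500:]=0
    for p,a,_ in blobs(m,30,200): print("bench",p.round(1),a,cast(c,p,14)[0].round(1))
E
python3 -c "
from h import *
tdots()"
```

```text
16.45 [ 602.8 -118.1  206.8] 45.88820716882414
bench [472.3 182.3] 164 [ 632.4 -415.8   14. ]
bench [467.  207.3] 74 [ 564.9 -397.8   14. ]
bench [475.9 249.5] 77 [ 451.6 -414.7   14. ]
bench [428.9 250.9] 81 [ 450.7 -291.3   14. ]
```

arm_command(
  offset=[
    [-0.2, -1.2, 0],
    [-0.4, -2.4, 0],
    [-0.6, -3.6, -0.2],
    [-0.8, -4.8, -0.5],
    [-0.9, -5.9, -1.1],
    [-0.9, -6.7, -2],
    [-0.9, -7, -3.1],
    [-0.9, -7, -4.1],
    [-0.9, -7, -4.66],
    [-0.9, -7, -4.66],
  ],
  rot=[
    [0, 0, 0],
    [0, 0, 0],
    [0, 0, 0],
    [0, 0, 0],
    [0, 0, 0],
    [0, 0, 0],
    [0, 0, 0],
    [0, 0, 0],
    [0, 0, 0],
    [0, 0, 0],
  ],
  hand=[46, 46, 46, 46, 46, 46, 46, 46, 46, 46],
  force=20,
)

```text
time_s: 17.5
position: [566.6, -396.7, 19.0]
tcp_rot: [-3.14, 0.093, 0.002]
force: [0.2, 0.0, -0.6]
gripper_width: 46.0
gripper_force: 0.0
```

arm_command(
  offset=[
    [0, 0, 0],
    [0, 0, 0],
    [0, 0, 0],
    [0, 0, 0],
    [0, 0, 0],
    [0, 0, 0],
    [0, 0, 0],
    [0, 0, 0],
  ],
  rot=[
    [0, 0, 0],
    [0, 0, 0],
    [0, 0, 0],
    [0, 0, 0],
    [0, 0, 0],
    [0, 0, 0],
    [0, 0, 0],
    [0, 0, 0],
  ],
  hand=[46, 15, 15, 15, 15, 15, 15, 15],
)

```text
time_s: 18.3
position: [567.0, -396.8, 20.2]
tcp_rot: [3.14, -0.092, 0.0]
force: [-0.1, -0.3, 0.0]
gripper_width: 25.5
gripper_force: 20.0
```

arm_command(
  offset=[
    [0, 0, 1.0],
    [0, 0.3, 2.1],
    [0, 1.0, 3.1],
    [0, 2.0, 3.8],
    [0.2, 3.2, 4.0],
    [0.4, 4.4, 4.0],
    [0.6, 5.6, 4.0],
    [0.83, 6.8, 4.0],
    [0.83, 8.0, 4.0],
    [0.83, 9.2, 4.0],
  ],
  rot=[
    [0, 0, 0],
    [0, 0, 0],
    [0, 0, 0],
    [0, 0, 0],
    [0, 0, 0],
    [0, 0, 0],
    [0, 0, 0],
    [0, 0, 0],
    [0, 0, 0],
    [0, 0, 0],
  ],
  hand=[15, 15, 15, 15, 15, 15, 15, 15, 15, 15],
)

```text
time_s: 19.3
position: [599.9, -26.9, 179.9]
tcp_rot: [3.14, -0.092, -0.0]
force: [0.9, 0.8, 0.2]
gripper_width: 25.2
gripper_force: 20.0
```

arm_command(
  offset=[
    [0, 0.7, 0],
    [0, 1.0, 0],
    [0, 1.0, -0.3],
    [0, 1.0, -0.7],
    [0, 1.0, -1.1],
    [0, 1.0, -1.35],
    [0, 1.0, -1.35],
    [0, 1.0, -1.35],
    [0, 1.0, -1.35],
  ],
  rot=[
    [0, 0, 0],
    [0, 0, 0],
    [0, 0, 0],
    [0, 0, 0],
    [0, 0, 0],
    [0, 0, 0],
    [0, 0, 0],
    [0, 0, 0],
    [0, 0, 0],
  ],
  hand=[15, 15, 15, 15, 15, 15, 15, 15, 15],
)

```text
time_s: 20.2
position: [600.6, 10.6, 126.8]
tcp_rot: [3.14, -0.093, 0.002]
force: [0.6, -0.1, 0.4]
gripper_width: 25.3
gripper_force: 20.0
```

arm_command(
  offset=[
    [0, 0, 0],
    [0, 0, 0],
    [0, 0, 0],
    [0, 0, 0.4],
    [0, 0, 1.2],
    [0, 0, 2],
    [-0.5, -0.8, 2],
    [-1.0, -1.8, 2],
    [-1.5, -2.8, 2],
    [-2, -3.8, 2],
  ],
  rot=[
    [0, 0, 0],
    [0, 0, 0],
    [0, 0, 0],
    [0, 0, 0],
    [0, 0, 0],
    [0, 0, 0],
    [0, 0, 0],
    [0, 0, 0],
    [0, 0, 0],
    [0, 0, 0],
  ],
  hand=[32, 32, 32, 32, 32, 32, 46, 46, 46, 46],
)

```text
time_s: 21.2
position: [519.3, -141.8, 206.5]
tcp_rot: [3.14, -0.09, 0.001]
force: [0.0, -0.7, 0.4]
gripper_width: 45.9
gripper_force: 0.0
```

```bash
python3 -c "
from h import *
tdots()"
```

```text
21.2 [ 519.3 -141.8  206.5] 45.85896660267165
bench [472.2 182.2] 161 [ 632.5 -415.5   14. ]
bench [475.9 249.5] 77 [ 451.6 -414.7   14. ]
bench [428.9 250.9] 81 [ 450.7 -291.3   14. ]
```

arm_command(
  offset=[
    [-0.5, -1.0, 0],
    [-1.0, -2.0, -0.2],
    [-1.5, -3, -0.6],
    [-1.7, -3.7, -1.4],
    [-1.7, -3.7, -2.5],
    [-1.7, -3.7, -3.5],
    [-1.7, -3.7, -4.3],
    [-1.7, -3.7, -4.66],
    [-1.7, -3.7, -4.66],
    [-1.7, -3.7, -4.66],
  ],
  rot=[
    [0, 0, 0],
    [0, 0, 0],
    [0, 0, 0],
    [0, 0, 0],
    [0, 0, 0],
    [0, 0, 0],
    [0, 0, 0],
    [0, 0, 0],
    [0, 0, 0],
    [0, 0, 0],
  ],
  hand=[46, 46, 46, 46, 46, 46, 46, 46, 46, 46],
  force=20,
)

```text
time_s: 22.25
position: [452.9, -289.1, 20.6]
tcp_rot: [3.139, -0.092, 0.002]
force: [-0.4, 1.1, -0.1]
gripper_width: 45.9
gripper_force: 0.0
```

arm_command(
  offset=[
    [0, 0, 0],
    [0, 0, 0],
    [0, 0, 0],
    [0, 0, 0],
    [0, 0, 0],
    [0, 0, 0],
    [0, 0, 0],
  ],
  rot=[
    [0, 0, 0],
    [0, 0, 0],
    [0, 0, 0],
    [0, 0, 0],
    [0, 0, 0],
    [0, 0, 0],
    [0, 0, 0],
  ],
  hand=[15, 15, 15, 15, 15, 15, 15],
)

```text
time_s: 22.95
position: [452.4, -289.0, 20.2]
tcp_rot: [3.14, -0.092, 0.001]
force: [-0.6, 0.5, 2.8]
gripper_width: 25.3
gripper_force: 20.0
```

arm_command(
  offset=[
    [0, 0, 1.0],
    [0, 0.2, 2.1],
    [0.2, 0.9, 3.1],
    [0.5, 1.8, 3.8],
    [0.9, 2.9, 4.0],
    [1.3, 4.0, 4.0],
    [1.7, 5.1, 4.0],
    [2.1, 6.2, 4.0],
    [2.5, 7.3, 4.0],
    [2.9, 8.4, 4.0],
  ],
  rot=[
    [0, 0, 0],
    [0, 0, 0],
    [0, 0, 0],
    [0, 0, 0],
    [0, 0, 0],
    [0, 0, 0],
    [0, 0, 0],
    [0, 0, 0],
    [0, 0, 0],
    [0, 0, 0],
  ],
  hand=[15, 15, 15, 15, 15, 15, 15, 15, 15, 15],
)

```text
time_s: 23.95
position: [568.1, 49.0, 178.9]
tcp_rot: [3.14, -0.092, -0.002]
force: [0.9, -0.9, 0.5]
gripper_width: 25.5
gripper_force: 20.0
```

arm_command(
  offset=[
    [0.15, 0.7, 0],
    [0.15, 0.94, 0],
    [0.15, 0.94, -0.3],
    [0.15, 0.94, -0.7],
    [0.15, 0.94, -1.1],
    [0.15, 0.94, -1.35],
    [0.15, 0.94, -1.35],
    [0.15, 0.94, -1.35],
    [0.15, 0.94, -1.35],
  ],
  rot=[
    [0, 0, 0],
    [0, 0, 0],
    [0, 0, 0],
    [0, 0, 0],
    [0, 0, 0],
    [0, 0, 0],
    [0, 0, 0],
    [0, 0, 0],
    [0, 0, 0],
  ],
  hand=[15, 15, 15, 15, 15, 15, 15, 15, 15],
)

```text
time_s: 24.85
position: [574.4, 84.3, 126.4]
tcp_rot: [3.14, -0.093, 0.002]
force: [0.9, -0.6, 0.3]
gripper_width: 25.8
gripper_force: 20.0
```

arm_command(
  offset=[
    [0, 0, 0],
    [0, 0, 0],
    [0, 0, 0],
    [0, 0, 0.4],
    [0, 0, 1.2],
    [0, 0, 2],
    [-0.3, -1.0, 2],
    [-0.6, -2.1, 2],
    [-0.9, -3.2, 2],
    [-1.2, -4.3, 2],
  ],
  rot=[
    [0, 0, 0],
    [0, 0, 0],
    [0, 0, 0],
    [0, 0, 0],
    [0, 0, 0],
    [0, 0, 0],
    [0, 0, 0],
    [0, 0, 0],
    [0, 0, 0],
    [0, 0, 0],
  ],
  hand=[32, 32, 32, 32, 32, 32, 46, 46, 46, 46],
)

```text
time_s: 25.85
position: [525.6, -88.4, 206.0]
tcp_rot: [3.14, -0.09, 0.001]
force: [0.9, -0.4, -1.0]
gripper_width: 45.9
gripper_force: 0.0
```

```bash
python3 -c "
from h import *
tdots()"
```

```text
25.85 [525.6 -88.4 206. ] 45.90236498918176
bench [472.4 182.3] 164 [ 632.4 -415.8   14. ]
bench [475.9 249.6] 77 [ 451.3 -414.7   14. ]
```

arm_command(
  offset=[
    [-0.3, -1.2, 0],
    [-0.6, -2.3, 0],
    [-0.9, -3.4, -0.2],
    [-1.2, -4.5, -0.5],
    [-1.5, -5.6, -0.8],
    [-1.84, -6.6, -1.2],
    [-1.84, -7.6, -1.8],
    [-1.84, -8.14, -2.8],
    [-1.84, -8.14, -3.9],
    [-1.84, -8.14, -4.64],
  ],
  rot=[
    [0, 0, 0],
    [0, 0, 0],
    [0, 0, 0],
    [0, 0, 0],
    [0, 0, 0],
    [0, 0, 0],
    [0, 0, 0],
    [0, 0, 0],
    [0, 0, 0],
    [0, 0, 0],
  ],
  hand=[46, 46, 46, 46, 46, 46, 46, 46, 46, 46],
  force=20,
)

```text
time_s: 26.9
position: [451.2, -412.4, 16.6]
tcp_rot: [-3.137, 0.095, 0.005]
force: [-2.4, 4.3, 209.8]
gripper_width: 45.8
gripper_force: 130.9
```

arm_command(
  offset=[
    [0, 0, 0],
    [0, 0, 0],
    [0, 0, 0],
    [0, 0, 0],
    [0, 0, 0],
    [0, 0, 0],
    [0, 0, 0],
    [0, 0, 0],
    [0, 0, 0],
  ],
  rot=[
    [0, 0, 0],
    [0, 0, 0],
    [0, 0, 0],
    [0, 0, 0],
    [0, 0, 0],
    [0, 0, 0],
    [0, 0, 0],
    [0, 0, 0],
    [0, 0, 0],
  ],
  hand=[46, 46, 15, 15, 15, 15, 15, 15, 15],
)

```text
time_s: 27.8
position: [452.6, -412.9, 20.3]
tcp_rot: [3.14, -0.092, 0.0]
force: [-0.3, 0.6, 1.2]
gripper_width: 25.3
gripper_force: 20.0
```

That last descent had no slow-down at the end. It overshot onto the bench, and the force reading peaked at 209.8 N, above the 120 N limit. I can't undo it, so I will finish the job carefully with gentler ends to each move.

arm_command(
  offset=[
    [0, 0, 1.0],
    [0, 0.2, 2.1],
    [0.2, 0.9, 3.1],
    [0.5, 1.9, 3.8],
    [0.8, 3.0, 4.0],
    [1.1, 4.1, 4.0],
    [1.4, 5.2, 4.0],
    [1.7, 6.3, 4.0],
    [2.0, 7.4, 4.0],
    [2.3, 8.5, 4.0],
  ],
  rot=[
    [0, 0, 0],
    [0, 0, 0],
    [0, 0, 0],
    [0, 0, 0],
    [0, 0, 0],
    [0, 0, 0],
    [0, 0, 0],
    [0, 0, 0],
    [0, 0, 0],
    [0, 0, 0],
  ],
  hand=[15, 15, 15, 15, 15, 15, 15, 15, 15, 15],
)

```text
time_s: 28.8
position: [544.5, -71.0, 180.0]
tcp_rot: [3.14, -0.093, 0.0]
force: [0.5, -0.3, 0.3]
gripper_width: 25.5
gripper_force: 20.0
```

arm_command(
  offset=[
    [0.3, 1.0, 0],
    [0.6, 2.0, 0],
    [0.68, 2.6, 0],
    [0.68, 2.74, 0],
    [0.68, 2.74, -0.4],
    [0.68, 2.74, -0.8],
    [0.68, 2.74, -1.1],
    [0.68, 2.74, -1.3],
    [0.68, 2.74, -1.35],
    [0.68, 2.74, -1.35],
  ],
  rot=[
    [0, 0, 0],
    [0, 0, 0],
    [0, 0, 0],
    [0, 0, 0],
    [0, 0, 0],
    [0, 0, 0],
    [0, 0, 0],
    [0, 0, 0],
    [0, 0, 0],
    [0, 0, 0],
  ],
  hand=[15, 15, 15, 15, 15, 15, 15, 15, 15, 15],
)

```text
time_s: 29.8
position: [571.7, 36.3, 126.1]
tcp_rot: [3.14, -0.093, 0.0]
force: [0.5, 0.8, -0.3]
gripper_width: 25.2
gripper_force: 20.0
```

arm_command(
  offset=[
    [0, 0, 0],
    [0, 0, 0],
    [0, 0, 0],
    [0, 0, 0.3],
    [0, 0, 1.0],
    [0, 0, 2],
    [0, 0.4, 3],
    [0, 1, 4],
    [0, 1, 4],
    [0, 1, 4],
  ],
  rot=[
    [0, 0, 0],
    [0, 0, 0],
    [0, 0, 0],
    [0, 0, 0],
    [0, 0, 0],
    [0, 0, 0],
    [0, 0, 0],
    [0, 0, 0],
    [0, 0, 0],
    [0, 0, 0],
  ],
  hand=[32, 32, 32, 32, 32, 32, 46, 46, 46, 46],
)

```text
time_s: 30.8
position: [572.2, 77.3, 288.4]
tcp_rot: [3.14, -0.09, 0.007]
force: [-0.1, 0.2, -1.1]
gripper_width: 46.2
gripper_force: 0.0
```

```bash
python3 -c "
from h import *
import pickle
pickle.dump(calibration('wrist'),open('w4.pkl','wb'));dots('w4')"
```

```text
30.8 [572.2  77.3 288.4] [ 3.14  -0.09   0.007]
dot [50.6 13.3] 3099 [ 31.2 155.3] [797.4 348.6  11. ] move [5.63 6.78]
dot [412.6 251.9] 1702 [36.4 82.6] [506.2 -42.5  11. ] move [-1.65 -2.99]
dot [304.1 278. ] 338 [  4.2 120.1] [479.   97.2  11. ] move [-2.33  0.5 ]
dot [407. 278.] 318 [ 6.2 74. ] [471.3 -35.7  11. ] move [-2.52 -2.82]
dot [344.8 345.6] 385 [48.2 54.6] [377.5  48.3  11. ] move [-4.87 -0.72]
dot [ 73.4 471.5] 288 [10.8 35.7] [185.8 468.6  11. ] move [-9.66  9.78]
```

View pics/w4.png

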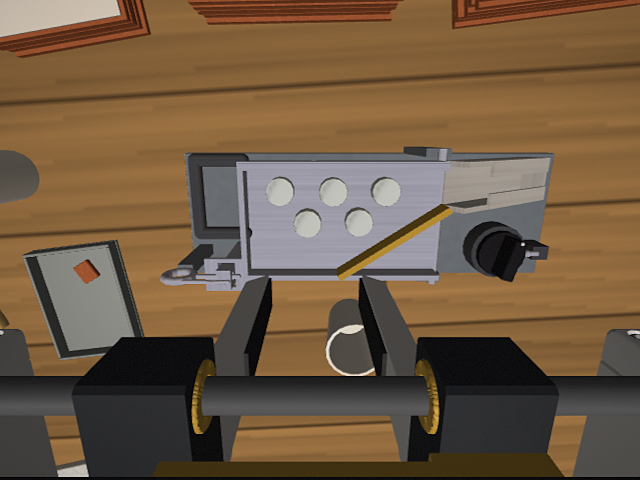

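All five dots lie flat in the tray, around (280,192), (333,192), (385,192), (307,223) and (358,223). The chip is in the dish at (87,270), and the clip loop is at (178,276).

```bash
python3 - <<'E'
from h import *
import pickle
c=pickle.load(open("w1.pkl","rb"));print(cast(c,(146.2,280.3),108.5))
c=pickle.load(open("w4.pkl","rb"));print(cast(c,(178,276.5),108.5))
for q in ((493,254),(500,262),(490,246)): print("knob",cast(c,q,77))
for y in(216.5,): print(proj(c,[[525.7,216.5,108.5],[525.7,216.5,126.5]]))
print(telemetry.state()["position"])
E
```

```text
[[525.69540803 219.74480591 108.5       ]]
[[525.80084157 218.48978234 108.5       ]]
knob [[ 520.23278816 -111.9109837    77.        ]]
knob [[ 510.62511586 -120.14548641   77.        ]]
knob [[ 529.47271596 -108.0615556    77.        ]]
[[179.97686517 276.48526543]
 [173.27954773 283.25696473]]
[571.59344499  76.77122182 286.22509791]
```

arm_command(
  offset=[
    [0, 0.5, 0],
    [-0.2, 1.0, 0],
    [-0.4, 1.5, 0],
    [-0.6, 2.0, 0],
    [-0.8, 2.5, 0],
    [-1.0, 3.0, -0.5],
    [-1.15, 3.53, -1.0],
    [-1.15, 3.53, -1.5],
    [-1.15, 3.53, -2],
    [-1.15, 3.53, -2],
  ],
  rot=[
    [0, 0, 8.5],
    [0, 0, 17],
    [0, 0, 25.5],
    [0, 0, 34],
    [0, 0, 42.5],
    [0, 0, 51],
    [0, 0, 59.5],
    [0, 0, 68],
    [0, 0, 76.5],
    [0, 0, 85],
  ],
  hand=[40, 40, 40, 40, 40, 40, 40, 40, 40, 40],
)

```text
time_s: 31.85
position: [522.8, 216.7, 199.5]
tcp_rot: [-2.368, -2.057, 0.017]
force: [-0.0, 0.4, -0.1]
gripper_width: 40.2
gripper_force: 0.0
```

arm_command(
  offset=[
    [0, 0, 0],
    [0, 0, -0.3],
    [0, 0, -0.8],
    [0, 0, -1.3],
    [0, 0, -1.7],
    [0, 0, -2.0],
    [0, 0, -2.15],
    [0, 0, -2.19],
    [0, 0, -2.19],
    [0, 0, -2.19],
  ],
  rot=[
    [0, 0, 5],
    [0, 0, 5],
    [0, 0, 5],
    [0, 0, 5],
    [0, 0, 5],
    [0, 0, 5],
    [0, 0, 5],
    [0, 0, 5],
    [0, 0, 5],
    [0, 0, 5],
  ],
  hand=[40, 40, 40, 40, 40, 40, 40, 40, 40, 40],
  force=30,
)

```text
time_s: 32.85
position: [526.3, 218.2, 119.4]
tcp_rot: [2.285, 2.154, 0.003]
force: [0.9, -0.1, 0.3]
gripper_width: 40.0
gripper_force: 0.0
```

arm_command(
  offset=[
    [0, 0, 0],
    [0, 0, 0],
    [0, 0, 0],
    [0, 0, 0],
    [0, 0, 0],
    [0, 0, 0],
    [0, 0, 0],
    [0, 0, 0],
    [0, 0, 0],
    [0, 0, 0],
  ],
  rot=[
    [0, 0, 0],
    [0, 0, 0],
    [0, 0, 0],
    [0, 0, 0],
    [0, 0, 0],
    [0, 0, 0],
    [0, 0, 0],
    [0, 0, 0],
    [0, 0, 0],
    [0, 0, 0],
  ],
  hand=[2, 2, 2, 2, 2, 2, 2, 2, 2, 2],
  force=35,
)

```text
time_s: 33.85
position: [525.7, 218.0, 118.5]
tcp_rot: [2.286, 2.155, 0.0]
force: [0.7, -0.6, 0.8]
gripper_width: 7.5
gripper_force: 34.9
```

arm_command(
  offset=[
    [0.005, 0.08, 0],
    [0.01, 0.2, 0],
    [0.02, 0.32, 0],
    [0.025, 0.44, 0],
    [0.03, 0.56, 0],
    [0.04, 0.68, 0],
    [0.045, 0.8, 0],
    [0.05, 0.92, 0],
    [0.06, 1.05, 0],
    [0.065, 1.15, 0],
  ],
  rot=[
    [0, 0, 0],
    [0, 0, 0],
    [0, 0, 0],
    [0, 0, 0],
    [0, 0, 0],
    [0, 0, 0],
    [0, 0, 0],
    [0, 0, 0],
    [0, 0, 0],
    [0, 0, 0],
  ],
  hand=[2, 2, 2, 2, 2, 2, 2, 2, 2, 2],
)

```text
time_s: 34.85
position: [528.3, 264.5, 118.4]
tcp_rot: [2.285, 2.156, 0.0]
force: [-1.2, 0.5, -0.2]
gripper_width: 7.0
gripper_force: 34.9
```

```bash
python3 - <<'E'
from h import *
im=read_camera("scene")[150:250,320:470];t=read_camera("top")[170:290,140:300]
a=cv2.resize(im,(480,320),interpolation=cv2.INTER_CUBIC);b=cv2.resize(t,(320,240),interpolation=cv2.INTER_CUBIC)
o=np.zeros((320,800,3),np.uint8);o[:,:480]=a;o[:240,480:]=b;cv2.imwrite("pics/clip.png",o)
E
```

```text
(no output)
```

View pics/clip.png

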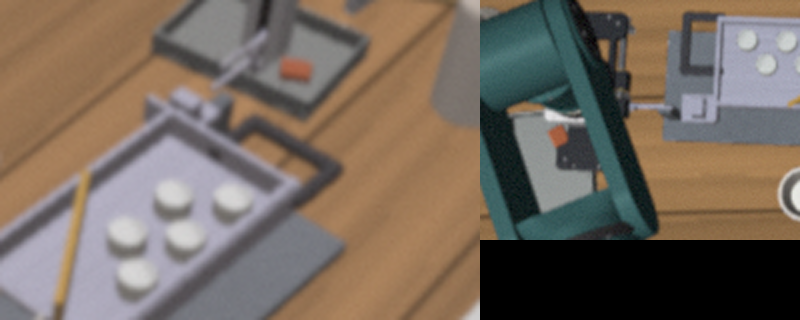

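The picture shows the clip held by the gripper with its leg clear of the stud. The five dots are still in the tray and the chip is in the dish.

arm_command(
  offset=[
    [0, 0.4, 0.1],
    [-0.4, 0.9, 0.1],
    [-0.9, 1.5, 0.1],
    [-1.4, 2.2, 0.1],
    [-1.9, 2.9, 0.1],
    [-2.2, 3.39, 0],
    [-2.2, 3.39, -0.4],
    [-2.2, 3.39, -0.9],
    [-2.2, 3.39, -1.4],
    [-2.2, 3.39, -1.7],
  ],
  rot=[
    [0, 0, 0],
    [0, 0, 0],
    [0, 0, 0],
    [0, 0, 0],
    [0, 0, 0],
    [0, 0, 0],
    [0, 0, 0],
    [0, 0, 0],
    [0, 0, 0],
    [0, 0, 0],
  ],
  hand=[2, 2, 2, 2, 2, 2, 2, 2, 2, 2],
)

```text
time_s: 35.95
position: [439.3, 400.0, 48.9]
tcp_rot: [-2.285, -2.156, 0.003]
force: [-0.8, -0.6, 0.1]
gripper_width: 6.4
gripper_force: 34.9
```

arm_command(
  offset=[
    [0, 0, -0.2],
    [0, 0, -0.35],
    [0, 0, -0.42],
    [0, 0, -0.42],
    [0, 0, -0.42],
    [0, 0, -0.42],
  ],
  rot=[
    [0, 0, 0],
    [0, 0, 0],
    [0, 0, 0],
    [0, 0, 0],
    [0, 0, 0],
    [0, 0, 0],
  ],
  hand=[2, 2, 2, 2, 2, 2],
)

```text
time_s: 36.55
position: [440.7, 399.9, 34.5]
tcp_rot: [2.286, 2.155, 0.002]
force: [0.8, -0.1, 0.2]
gripper_width: 7.2
gripper_force: 34.9
```

arm_command(
  offset=[
    [0, 0, 0],
    [0, 0, 0],
    [0, 0, 0],
    [0, 0, 0],
    [0, 0, 0],
    [0, 0, 0.2],
    [0, 0, 0.5],
    [0, 0, 0.9],
    [0, 0, 1.5],
    [0, 0, 2.5],
  ],
  rot=[
    [0, 0, 0],
    [0, 0, 0],
    [0, 0, 0],
    [0, 0, 0],
    [0, 0, 0],
    [0, 0, 0],
    [0, 0, 0],
    [0, 0, 0],
    [0, 0, 0],
    [0, 0, 0],
  ],
  hand=[40, 40, 40, 40, 40, 40, 40, 40, 40, 40],
)

```text
time_s: 37.55
position: [439.1, 398.7, 133.0]
tcp_rot: [-2.285, -2.155, 0.007]
force: [0.2, -0.1, -0.2]
gripper_width: 40.3
gripper_force: 0.0
```

arm_command(
  offset=[
    [0.5, -0.4, 1.0],
    [1.2, -0.9, 1.5],
    [1.9, -1.4, 2.0],
    [2.6, -1.9, 2.4],
    [3.3, -2.4, 2.4],
    [3.9, -2.9, 2.4],
    [4.4, -3.4, 2.4],
    [4.7, -3.9, 2.4],
    [4.7, -4.4, 2.4],
    [4.7, -4.8, 2.4],
  ],
  rot=[
    [0, 0, -8.5],
    [0, 0, -17],
    [0, 0, -25.5],
    [0, 0, -34],
    [0, 0, -42.5],
    [0, 0, -51],
    [0, 0, -59.5],
    [0, 0, -68],
    [0, 0, -76.5],
    [0, 0, -85],
  ],
  hand=[40, 40, 40, 40, 40, 40, 40, 40, 40, 40],
)

```text
time_s: 38.55
position: [628.9, 206.2, 230.8]
tcp_rot: [3.141, 0.034, 0.002]
force: [0.2, 0.1, 0.2]
gripper_width: 39.9
gripper_force: 0.0
```

arm_command(
  offset=[
    [0, 0, 0],
    [0, 0, 0],
    [0, 0, 0],
    [0, 0, 0],
  ],
  rot=[
    [0, 0, -5],
    [0, 0, -5],
    [0, 0, -5],
    [0, 0, -5],
  ],
  hand=[40, 40, 40, 40],
)

```text
time_s: 38.95
position: [628.3, 208.0, 230.2]
tcp_rot: [-3.14, 0.089, -0.001]
force: [0.6, 0.5, -0.6]
gripper_width: 39.7
gripper_force: 0.0
```

```bash
python3 - <<'E'
from h import *
import pickle
pickle.dump(calibration('wrist'),open('w5.pkl','wb'));dots('w5')
c=calibration('wrist')
F=np.array([553,-42.5]);y=-.057;R=np.array([[np.cos(y),-np.sin(y)],[np.sin(y),np.cos(y)]])
for X in ((38,230,113),(72,230,113),(4,230,113)): w=np.r_[R@np.array(X[:2])+F,X[2]];print(X,w,proj(c,w))
E
```

```text
38.95 [628.3 208.  230.2] [-3.14e+00  8.90e-02 -1.00e-03]
dot [470.7   3. ] 1905 [  10.4 1565.4] [818.7  53.3  11. ] move [ 4.76 -3.87]
dot [519. 232.] 241 [  3.5 368.7] [596.4 -11.3  11. ] move [-0.8  -5.48]
dot [ 43.6 271.9] 796 [22.8 49.3] [580.7 515.3  11. ] move [-1.19  7.68]
dot [584.3 329.6] 1054 [25.9 71.2] [473.2 -98.5  11. ] move [-3.88 -7.66]
dot [347.9 347.8] 496 [17.2 41.1] [465.1 178.7  11. ] move [-4.08 -0.73]
dot [558.2 357. ] 421 [  4.2 164.4] [438.2 -72.4  11. ] move [-4.75 -7.01]
(38, 230, 113) [604.0411878  184.96163885 113.        ] [[345.36051016 267.2151416 ]]
(72, 230, 113) [637.98596975 183.02468811 113.        ] [[346.27663146 226.72571131]]
(4, 230, 113) [570.09640585 186.89858959 113.        ] [[344.49894822 305.29323493]]
```

View pics/w5.png

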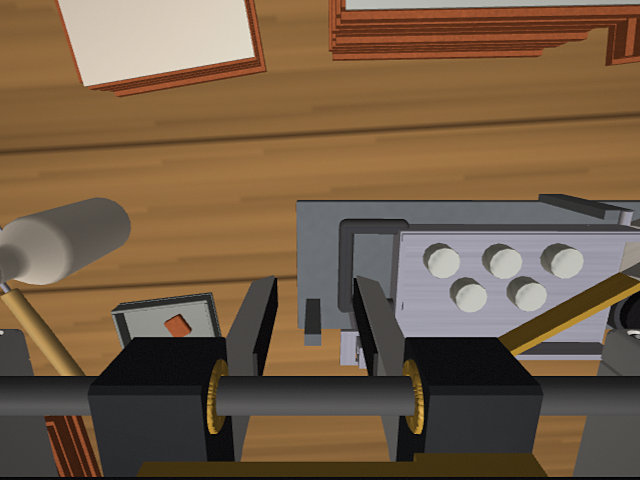

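The handle bar is at columns 340–352, rows 220–312, which matches the predicted (345,267). The dots are in the tray and the chip is in the dish.

arm_command(
  offset=[
    [-0.3, -0.3, -0.5],
    [-0.61, -0.57, -1.2],
    [-0.61, -0.57, -1.8],
    [-0.61, -0.57, -2.3],
    [-0.61, -0.57, -2.7],
    [-0.61, -0.57, -2.9],
    [-0.61, -0.57, -2.97],
    [-0.61, -0.57, -2.97],
    [-0.61, -0.57, -2.97],
    [-0.61, -0.57, -2.97],
  ],
  rot=[
    [0, 0, 0],
    [0, 0, 0],
    [0, 0, 0],
    [0, 0, 0],
    [0, 0, 0],
    [0, 0, 0],
    [0, 0, 0],
    [0, 0, 0],
    [0, 0, 0],
    [0, 0, 0],
  ],
  hand=[30, 30, 30, 30, 30, 30, 30, 30, 30, 30],
)

```text
time_s: 40.0
position: [604.6, 185.0, 112.2]
tcp_rot: [-3.14, 0.092, -0.003]
force: [0.4, 0.1, 0.1]
gripper_width: 29.8
gripper_force: 0.0
```

arm_command(
  offset=[
    [0, 0, 0],
    [0, 0, 0],
    [0, 0, 0],
    [0, 0, 0],
    [0, 0, 0],
    [0, 0, 0],
    [0, 0, 0],
  ],
  rot=[
    [0, 0, 0],
    [0, 0, 0],
    [0, 0, 0],
    [0, 0, 0],
    [0, 0, 0],
    [0, 0, 0],
    [0, 0, 0],
  ],
  hand=[6, 6, 6, 6, 6, 6, 6],
  force=25,
)

```text
time_s: 40.7
position: [604.0, 184.8, 111.1]
tcp_rot: [3.14, -0.092, 0.001]
force: [-1.1, 0.6, 1.5]
gripper_width: 11.0
gripper_force: 25.0
```

```bash
python3 - <<'E'
from h import *
s=telemetry.state();print(s["position"],s["force"])
im=read_camera("scene")[130:230,340:490];t=read_camera("top")[200:300,140:260]
a=cv2.resize(im,(480,320),interpolation=cv2.INTER_CUBIC);b=cv2.resize(t,(320,267),interpolation=cv2.INTER_CUBIC)
o=np.zeros((320,800,3),np.uint8);o[:,:480]=a;o[:267,480:]=b;cv2.imwrite("pics/clip2.png",o)
import math
for th in np.arange(0,.61,.06):
    yf=230*math.cos(th)-8*math.sin(th)-230;z=230*math.sin(th)+8*math.cos(th)-8
    print(round(th,2),[round(v/40,2) for v in (yf*.057,yf*.998,z)])
E
```

```text
[604.02217461 184.78400139 111.13759197] [-1.0553748   0.57885781  1.51596066]
0.0 [0.0, 0.0, 0.0]
0.06 [-0.0, -0.02, 0.34]
0.12 [-0.0, -0.07, 0.69]
0.18 [-0.01, -0.13, 1.03]
0.24 [-0.01, -0.21, 1.36]
0.3 [-0.02, -0.32, 1.69]
0.36 [-0.03, -0.44, 2.01]
0.42 [-0.03, -0.58, 2.33]
0.48 [-0.04, -0.74, 2.63]
0.54 [-0.05, -0.92, 2.93]
0.6 [-0.06, -1.12, 3.21]
```

View pics/clip2.png

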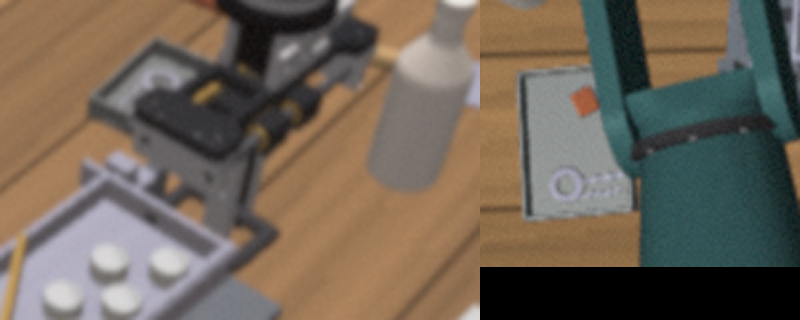

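The clip and chip both lie in the dish, at crop (570,185) and (588,100). The handle is gripped, so I tilt the tray slowly.

arm_command(
  offset=[
    [0, -0.01, 0.17],
    [0, -0.02, 0.34],
    [0, -0.04, 0.52],
    [0, -0.07, 0.69],
    [0, -0.1, 0.86],
    [-0.01, -0.13, 1.03],
    [-0.01, -0.17, 1.2],
    [-0.01, -0.21, 1.36],
    [-0.01, -0.26, 1.53],
    [-0.02, -0.32, 1.69],
  ],
  rot=[
    [0, 0, 0],
    [0, 0, 0],
    [0, 0, 0],
    [0, 0, 0],
    [0, 0, 0],
    [0, 0, 0],
    [0, 0, 0],
    [0, 0, 0],
    [0, 0, 0],
    [0, 0, 0],
  ],
  hand=[6, 6, 6, 6, 6, 6, 6, 6, 6, 6],
)

```text
time_s: 41.8
position: [603.2, 172.5, 179.4]
tcp_rot: [-3.139, 0.091, -0.001]
force: [2.6, 4.0, -3.3]
gripper_width: 11.1
gripper_force: 25.0
```

```bash
cat >> h.py <<'E'
def snap(n):
    s=telemetry.state();print(s["time_s"].__round__(2),s["position"].round(1),s["force"].round(1),s["gripper_width"].round(1),s["gripper_force"].round(1))
    im=read_camera("scene")[160:330,250:440];cv2.imwrite(f"pics/{n}.png",cv2.resize(im,None,fx=3.5,fy=3.5,interpolation=cv2.INTER_CUBIC))
    h=cv2.cvtColor(im,cv2.COLOR_BGR2HSV);m=(h[...,1]<35)&(h[...,2]>165);print([(p.round(0).tolist(),a) for p,a,_ in blobs(m,20,400)])
E
python3 -c "
from h import *
snap('t1')"
```

```text
Traceback (most recent call last):
  File "h.py", line 33, in snap
    s=telemetry.state();print(s["time_s"].__round__(2),s["position"].round(1),s["force"].round(1),s["gripper_width"].round(1),s["gripper_force"].round(1))
                                                                                                  ^^^^^^^^^^^^^^^^^^^^^^^^
AttributeError: 'float' object has no attribute 'round'
```

arm_command(
  offset=[
    [0, -0.06, 0.16],
    [-0.01, -0.12, 0.32],
    [-0.01, -0.19, 0.48],
    [-0.01, -0.26, 0.64],
    [-0.02, -0.34, 0.79],
    [-0.02, -0.42, 0.94],
    [-0.02, -0.51, 1.09],
    [-0.03, -0.6, 1.24],
    [-0.03, -0.69, 1.37],
    [-0.04, -0.78, 1.49],
  ],
  rot=[
    [0, 0, 0],
    [0, 0, 0],
    [0, 0, 0],
    [0, 0, 0],
    [0, 0, 0],
    [0, 0, 0],
    [0, 0, 0],
    [0, 0, 0],
    [0, 0, 0],
    [0, 0, 0],
  ],
  hand=[6, 6, 6, 6, 6, 6, 6, 6, 6, 6],
)

```text
time_s: 42.8
position: [601.5, 142.3, 239.9]
tcp_rot: [-3.137, 0.09, -0.003]
force: [1.9, 6.0, 0.3]
gripper_width: 11.3
gripper_force: 25.0
```

```bash
sed -i 's/s\["gripper_width"\].round(1),s\["gripper_force"\].round(1)/s["gripper_width"],s["gripper_force"]/' h.py; python3 -c "
from h import *
snap('t1')"
```

```text
42.8 [601.5 142.3 239.9] [1.9 6.  0.3] 11.335911758139495 25.001032948493958
[([77.0, 47.0], np.int32(35)), ([77.0, 71.0], np.int32(381)), ([187.0, 121.0], np.int32(35)), ([153.0, 166.0], np.int32(119))]
```

arm_command(
  offset=[
    [0, -0.03, 0.05],
    [0, -0.03, 0.05],
    [0, -0.03, 0.05],
    [0, -0.03, 0.05],
    [0, -0.03, 0.05],
    [0, -0.03, 0.05],
    [0, -0.03, 0.05],
    [0, -0.03, 0.05],
  ],
  rot=[
    [0, 0, 0],
    [0, 0, 0],
    [0, 0, 0],
    [0, 0, 0],
    [0, 0, 0],
    [0, 0, 0],
    [0, 0, 0],
    [0, 0, 0],
  ],
  hand=[6, 6, 6, 6, 6, 6, 6, 6],
)

```text
time_s: 43.65
position: [601.5, 140.9, 241.9]
tcp_rot: [-3.138, 0.09, -0.003]
force: [0.6, 5.4, 1.1]
gripper_width: 11.3
gripper_force: 25.0
```

```bash
python3 -c "
from h import *
snap('t2')"
```

```text
43.65 [601.5 140.9 241.9] [0.6 5.4 1.1] 11.294384753550487 25.000585913658142
[([77.0, 46.0], np.int32(33)), ([77.0, 70.0], np.int32(367)), ([187.0, 121.0], np.int32(35)), ([153.0, 166.0], np.int32(117))]
```

View pics/t2.png

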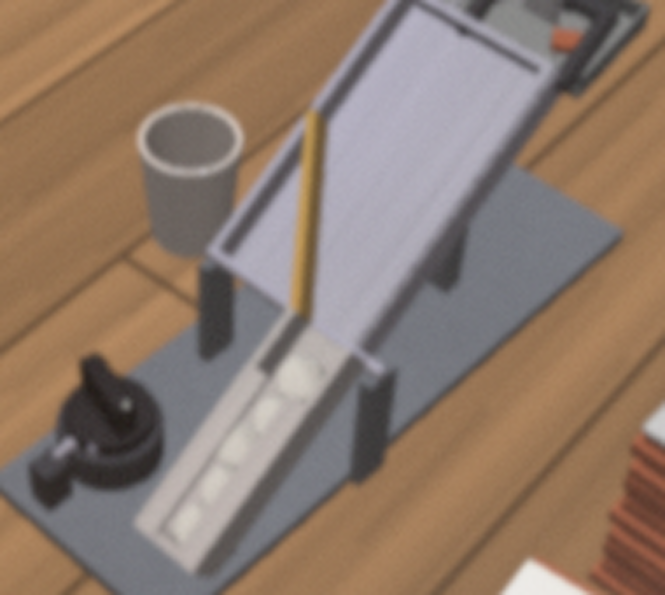

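All five dots lie single file in the channel, from (298,372) down to (185,523), and the tray is empty. I lower it back to level.

arm_command(
  offset=[
    [0.01, 0.11, -0.18],
    [0.01, 0.2, -0.31],
    [0.02, 0.3, -0.46],
    [0.02, 0.38, -0.61],
    [0.03, 0.46, -0.76],
    [0.03, 0.54, -0.91],
    [0.03, 0.61, -1.07],
    [0.03, 0.68, -1.23],
    [0.04, 0.74, -1.39],
    [0.04, 0.8, -1.55],
  ],
  rot=[
    [0, 0, 0],
    [0, 0, 0],
    [0, 0, 0],
    [0, 0, 0],
    [0, 0, 0],
    [0, 0, 0],
    [0, 0, 0],
    [0, 0, 0],
    [0, 0, 0],
    [0, 0, 0],
  ],
  hand=[6, 6, 6, 6, 6, 6, 6, 6, 6, 6],
)

```text
time_s: 44.7
position: [603.3, 172.8, 178.6]
tcp_rot: [-3.138, 0.091, -0.002]
force: [2.3, 5.2, -1.2]
gripper_width: 11.0
gripper_force: 25.0
```

arm_command(
  offset=[
    [0, 0.05, -0.16],
    [0.01, 0.11, -0.33],
    [0.01, 0.15, -0.5],
    [0.01, 0.19, -0.67],
    [0.01, 0.22, -0.84],
    [0.02, 0.25, -1.01],
    [0.02, 0.28, -1.18],
    [0.02, 0.3, -1.36],
    [0.02, 0.31, -1.54],
    [0.02, 0.31, -1.69],
  ],
  rot=[
    [0, 0, 0],
    [0, 0, 0],
    [0, 0, 0],
    [0, 0, 0],
    [0, 0, 0],
    [0, 0, 0],
    [0, 0, 0],
    [0, 0, 0],
    [0, 0, 0],
    [0, 0, 0],
  ],
  hand=[6, 6, 6, 6, 6, 6, 6, 6, 6, 6],
)

```text
time_s: 45.7
position: [604.1, 184.8, 112.0]
tcp_rot: [-3.139, 0.091, -0.002]
force: [-1.9, 4.2, 11.8]
gripper_width: 11.6
gripper_force: 25.0
```

arm_command(
  offset=[
    [0, 0, -0.02],
    [0, 0, -0.02],
    [0, 0, -0.02],
    [0, 0, -0.02],
  ],
  rot=[
    [0, 0, 0],
    [0, 0, 0],
    [0, 0, 0],
    [0, 0, 0],
  ],
  hand=[6, 6, 6, 6],
)

```text
time_s: 46.1
position: [604.3, 184.7, 111.5]
tcp_rot: [-3.139, 0.091, -0.003]
force: [1.0, 5.3, 3.4]
gripper_width: 11.2
gripper_force: 25.0
```

arm_command(
  offset=[
    [0, 0, 0],
    [0, 0, 0],
    [0, 0, 0],
    [0, 0, 0],
    [0, 0, 0.3],
    [0, 0, 1.0],
    [0, 0, 2.0],
    [0, 0, 3.0],
    [0, -0.5, 3.46],
    [-0.2, -1.2, 3.46],
  ],
  rot=[
    [0, 0, 0],
    [0, 0, 0],
    [0, 0, 0],
    [0, 0, 0],
    [0, 0, 0],
    [0, 0, 0],
    [0, 0, 0],
    [0, 0, 5],
    [0, 0, 13],
    [0, 0, 21],
  ],
  hand=[30, 30, 30, 30, 30, 30, 40, 40, 40, 40],
)

```text
time_s: 47.1
position: [597.9, 136.5, 254.0]
tcp_rot: [3.102, 0.494, 0.016]
force: [-0.0, 0.5, -0.9]
gripper_width: 39.8
gripper_force: 0.0
```

arm_command(
  offset=[
    [-0.2, -0.7, 0],
    [-0.4, -1.4, 0],
    [-0.6, -2.1, 0],
    [-0.8, -2.8, 0],
    [-1.0, -3.5, 0],
    [-1.2, -4.2, 0],
    [-1.4, -4.9, 0],
    [-1.6, -5.6, 0],
    [-1.8, -6.2, 0],
    [-2.15, -6.8, 0],
  ],
  rot=[
    [0, 0, 8.5],
    [0, 0, 17],
    [0, 0, 25.5],
    [0, 0, 34],
    [0, 0, 42.5],
    [0, 0, 51],
    [0, 0, 59.5],
    [0, 0, 68],
    [0, 0, 76.5],
    [0, 0, 85],
  ],
  hand=[40, 40, 40, 40, 40, 40, 40, 40, 40, 40],
)

```text
time_s: 48.1
position: [509.6, -137.3, 249.0]
tcp_rot: [1.956, 2.457, 0.0]
force: [0.0, 0.2, 0.5]
gripper_width: 40.3
gripper_force: 0.0
```

arm_command(
  offset=[
    [0, 0, 0],
    [0, 0, 0],
    [0, 0, 0],
    [0, 0, 0],
    [0, 0, 0],
    [0, 0, 0],
    [0, 0, 0],
    [0, 0, 0],
    [0, 0, 0],
    [0, 0, 0],
  ],
  rot=[
    [0, 0, 8.5],
    [0, 0, 17],
    [0, 0, 25.5],
    [0, 0, 34],
    [0, 0, 42.5],
    [0, 0, 51],
    [0, 0, 59.5],
    [0, 0, 68],
    [0, 0, 68],
    [0, 0, 68],
  ],
  hand=[40, 40, 40, 40, 40, 40, 40, 40, 40, 40],
)

```text
time_s: 49.1
position: [509.9, -136.1, 248.8]
tcp_rot: [0.261, 3.13, -0.001]
force: [0.6, -0.4, -0.5]
gripper_width: 40.0
gripper_force: 0.0
```

```bash
python3 - <<'E'
from h import *
import pickle
s=telemetry.state();print(s["position"],s["tcp_rot"],s["joint_positions"])
c=calibration("wrist");pickle.dump(c,open("w6.pkl","wb"));im=read_camera("wrist");cv2.imwrite("pics/w6.png",im)
F=np.array([553,-42.5]);y=-.057;R=np.array([[np.cos(y),-np.sin(y)],[np.sin(y),np.cos(y)]])
q=proj(c,np.r_[R@[-38,-95]+F,77])[0];print(q)
x0,y0=max(0,int(q[0])-80),max(0,int(q[1])-80)
print(x0,y0);cr=im[y0:y0+160,x0:x0+160];cr=np.clip(cr.astype(float)*1.8,0,255).astype(np.uint8)
cv2.imwrite("pics/w6c.png",np.hstack([cv2.resize(im,(360,270)),]) if 0 else cv2.resize(cr,None,fx=3.5,fy=3.5,interpolation=cv2.INTER_CUBIC))
E
```

```text
[ 509.90768286 -136.1241567   248.75646318] [ 2.61329900e-01  3.12993429e+00 -5.16764857e-04] [-3.68262579e-01  3.33178180e-02  1.37585511e+00 -1.01321875e-04
  1.73159061e+00 -1.77247412e+00]
[315.65632658 223.74954356]
235 143
```

View pics/w6c.png

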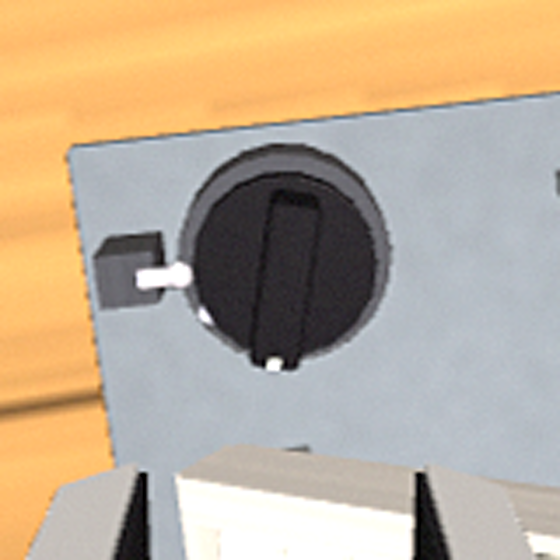

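The crop shows the knob bar from (299,207) to (275,357) with its white mark at (275,365). Its centre is within 2 px of the prediction.

```bash
python3 - <<'E'
from h import *
import pickle
c=pickle.load(open("w6.pkl","rb"))
P=cast(c,[(235+299/3.5,143+207/3.5),(235+275/3.5,143+357/3.5),(235+287/3.5,143+281/3.5)],77);d=P[1]-P[0]
print(P,np.hypot(*d[:2]),np.degrees(np.arctan2(d[1],d[0])))
E
```

```text
[[ 490.08914906 -127.38382206   77.        ]
 [ 529.94308308 -140.63486976   77.        ]
 [ 509.41858466 -133.85561366   77.        ]] 41.9991228685355 -18.391467390521964
```

arm_command(
  offset=[
    [0, 0.03, -0.8],
    [0, 0.03, -1.8],
    [0, 0.03, -2.7],
    [0, 0.03, -3.4],
    [0, 0.03, -3.9],
    [0, 0.03, -4.2],
    [0, 0.03, -4.38],
    [0, 0.03, -4.45],
    [0, 0.03, -4.45],
    [0, 0.03, -4.45],
  ],
  rot=[
    [0, 0, -4],
    [0, 0, -8.3],
    [0, 0, -8.3],
    [0, 0, -8.3],
    [0, 0, -8.3],
    [0, 0, -8.3],
    [0, 0, -8.3],
    [0, 0, -8.3],
    [0, 0, -8.3],
    [0, 0, -8.3],
  ],
  hand=[28, 28, 28, 28, 28, 28, 28, 28, 28, 28],
)

```text
time_s: 50.15
position: [510.7, -135.1, 71.3]
tcp_rot: [0.482, 3.102, -0.001]
force: [0.2, -0.8, 0.1]
gripper_width: 28.0
gripper_force: 0.0
```

arm_command(
  offset=[
    [0, 0, 0],
    [0, 0, 0],
    [0, 0, 0],
    [0, 0, 0],
    [0, 0, 0],
    [0, 0, 0],
  ],
  rot=[
    [0, 0, 0],
    [0, 0, 0],
    [0, 0, 0],
    [0, 0, 0],
    [0, 0, 0],
    [0, 0, 0],
  ],
  hand=[8, 8, 8, 8, 8, 8],
  force=35,
)

```text
time_s: 50.75
position: [510.2, -135.2, 70.8]
tcp_rot: [0.482, 3.103, -0.001]
force: [-1.4, -1.1, 4.2]
gripper_width: 13.5
gripper_force: 35.0
```

Gripped at 13.5 mm. I turn it clockwise (negative about z) in small steps.

arm_command(
  offset=[
    [0, 0, 0],
    [0, 0, 0],
    [0, 0, 0],
    [0, 0, 0],
    [0, 0, 0],
    [0, 0, 0],
    [0, 0, 0],
    [0, 0, 0],
    [0, 0, 0],
    [0, 0, 0],
  ],
  rot=[
    [0, 0, -4],
    [0, 0, -9],
    [0, 0, -14],
    [0, 0, -19],
    [0, 0, -24],
    [0, 0, -29],
    [0, 0, -34],
    [0, 0, -39],
    [0, 0, -44],
    [0, 0, -48],
  ],
  hand=[8, 8, 8, 8, 8, 8, 8, 8, 8, 8],
)

```text
time_s: 51.75
position: [510.4, -135.0, 70.8]
tcp_rot: [1.706, 2.636, 0.0]
force: [0.2, -0.6, 4.4]
gripper_width: 13.7
gripper_force: 35.0
```

```bash
python3 -c "
from h import *
s=telemetry.state();print(s['tcp_rot'],s['wrist_torque'],s['force'],s['joint_torque'][5],s['gripper_width'],2*np.degrees(np.arctan2(s['tcp_rot'][1],s['tcp_rot'][0])))"
```

```text
[1.70645805e+00 2.63591013e+00 4.77338218e-04] [-0.15329978 -0.05146879  0.00282405] [ 0.20161449 -0.56973803  4.3691139 ] -0.4726485349237919 13.674077737992144 114.16288476299464
```

arm_command(
  offset=[
    [0, 0, 0],
    [0, 0, 0],
    [0, 0, 0],
    [0, 0, 0],
    [0, 0, 0],
    [0, 0, 0],
  ],
  rot=[
    [0, 0, -1.5],
    [0, 0, -3],
    [0, 0, -4.5],
    [0, 0, -6],
    [0, 0, -7],
    [0, 0, -7],
  ],
  hand=[8, 8, 8, 8, 8, 8],
)

```text
time_s: 52.35
position: [510.4, -135.0, 70.8]
tcp_rot: [1.859, 2.53, 0.0]
force: [-0.7, -1.1, 4.4]
gripper_width: 13.9
gripper_force: 35.0
```

```bash
python3 -c "
from h import *
s=telemetry.state();print(s['position'],s['wrist_torque'],s['force'],s['joint_torque'][5],s['gripper_width'],2*np.degrees(np.arctan2(s['tcp_rot'][1],s['tcp_rot'][0])))"
```

```text
[ 510.40739193 -135.04534394   70.75584286] [-0.23159529 -0.04391587  0.27419121] [-0.72594385 -1.06074131  4.372986  ] 0.3269531764090061 13.850323168733334 107.3861893290661
```

arm_command(
  offset=[
    [0, 0, 0],
    [0, 0, 0],
    [0, 0, 0],
    [0, 0, 0],
  ],
  rot=[
    [0, 0, -1],
    [0, 0, -2],
    [0, 0, -2.5],
    [0, 0, -2.5],
  ],
  hand=[8, 8, 8, 8],
)

```text
time_s: 52.75
position: [510.4, -135.0, 70.8]
tcp_rot: [1.912, 2.491, 0.0]
force: [-0.5, -0.2, 5.6]
gripper_width: 14.4
gripper_force: 36.0
```

```bash
python3 -c "
from h import *
s=telemetry.state();print(s['wrist_torque'],s['force'],s['joint_torque'][5],s['gripper_width'],2*np.degrees(np.arctan2(s['tcp_rot'][1],s['tcp_rot'][0])))"
```

```text
[-0.28122414 -0.04116562  0.73236962] [-0.47359403 -0.19670192  5.5732663 ] 0.7401375286281109 14.385053061564829 104.97827124546448
```

The torque climbed to 0.73 N m while the pads began to widen, so the knob is on its stop. I release it and back away.

arm_command(
  offset=[
    [0, 0, 0],
    [0, 0, 0],
    [0, 0, 0],
    [0, 0, 0],
    [0, 0, 0.3],
    [0, 0, 1.0],
    [0, 0, 2.0],
    [0, 0, 3],
    [-0.6, -1.0, 3.5],
    [-1.2, -2, 3.5],
  ],
  rot=[
    [0, 0, 2.5],
    [0, 0, 2.5],
    [0, 0, 2.5],
    [0, 0, 2.5],
    [0, 0, 2.5],
    [0, 0, 2.5],
    [0, 0, 2.5],
    [0, 0, 2.5],
    [0, 0, 2.5],
    [0, 0, 2.5],
  ],
  hand=[8, 28, 28, 28, 28, 28, 28, 28, 28, 28],
)

```text
time_s: 53.75
position: [463.7, -215.7, 215.7]
tcp_rot: [1.851, 2.526, 0.002]
force: [0.5, -0.6, 0.0]
gripper_width: 28.3
gripper_force: 0.0
```

arm_command(
  offset=[
    [-0.6, -1, 0],
    [-1.2, -2, 0],
    [-1.8, -3, 0],
    [-2, -4, 0],
    [-2, -5, 0],
    [-2, -5, 0],
    [-2, -5, 0],
    [-2, -5, 0],
  ],
  rot=[
    [0, 0, 0],
    [0, 0, 0],
    [0, 0, 0],
    [0, 0, 0],
    [0, 0, 0],
    [0, 0, 0],
    [0, 0, 0],
    [0, 0, 0],
  ],
  hand=[28, 28, 28, 28, 28, 28, 28, 28],
)

```text
time_s: 54.55
position: [382.2, -413.9, 210.5]
tcp_rot: [1.86, 2.532, 0.001]
force: [0.1, 1.1, 0.2]
gripper_width: 27.9
gripper_force: 0.0
```

```bash
python3 - <<'E'
from h import *
s=telemetry.state();print(s["time_s"],s["position"],s["force"])
im=read_camera("scene")[140:330,240:450];t=read_camera("top")[170:290,140:410]
a=cv2.resize(im,None,fx=1.9,fy=1.9,interpolation=cv2.INTER_CUBIC);b=cv2.resize(t,(400,178),interpolation=cv2.INTER_CUBIC)
k=cv2.resize(t[40:85,190:260],(400,257),interpolation=cv2.INTER_CUBIC);k=np.clip(k*1.6,0,255).astype(np.uint8)
o=np.zeros((440,800,3),np.uint8);o[:a.shape[0],:a.shape[1]]=a;o[:178,400:]=b;o[178:435,400:]=k;cv2.imwrite("pics/fin.png",o)
E
```

```text
54.55 [ 382.17217188 -413.89580108  210.47458606] [0.11550991 1.05544348 0.21771217]
```

View pics/fin.png

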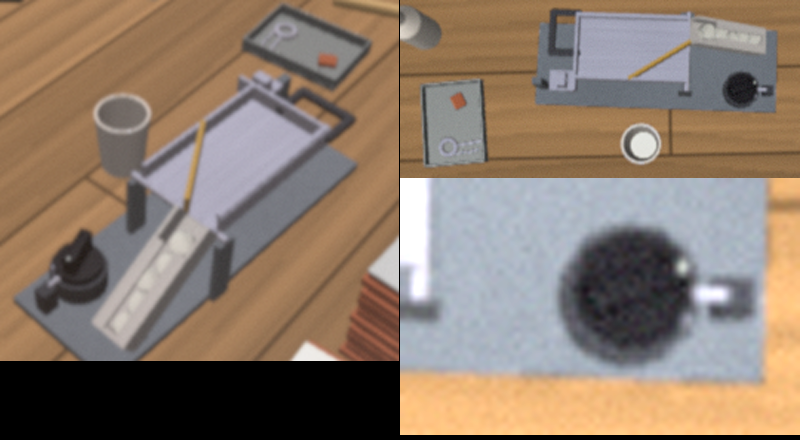

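The tray is level and empty, and the five dots are in the channel. The clip and chip are in the dish, the cup is untouched, and the knob's mark at (682,266) shows it turned to the stop.

```bash
python3 -c "
from plant import workorder
print(workorder.sign_off())"
```

```text
the job is handed in; nothing more can be done
None
```

I handed the job in with every step done in order, but it may be failed: lowering onto the fifth dot, the fingers hit the bench and the wrist force briefly read about 210 N, over the 120 N limit.

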